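# Load a wax mould into the clamp press and hold it clamped

### The job

Get the rubber mould ready for a wax shot: pick up the loaded mould tray by its upright grip, slide it under the clamp press, mould end first, until it is fully home against the back stop, and let go of it. Then press the press's spring-loaded lever down until it is level and keep it level for at least three seconds so that the mould stays squeezed; do not push it well past level, which distorts the mould. Finish while still holding the lever down level, with the mould clamped, and leave everything else on the bench alone.

Things in the scene. Friction and masses are not known exactly. Their poses are not given: they have to be found in the camera images.
- tray: Loose aluminium tray, 145 mm long (own x), 74 wide, floor 3, rims to 11 mm, 0.2 to 0.3 kg. Origin: underside, below the middle of the mould's place; +x is the end that enters the press first (rim's outer face at x +30 mm). Black upright grip centred at x -105, y 0: 10 mm thick (x), 40 wide (y), 18 to 52 mm above the underside; take it from above, fingers closing along the tray's x.
- wax_mould: Orange-brown rubber mould, a rounded block 48 x 63 x 24 mm, about 0.07 kg, lying in the tray's rimmed place (2 mm play). Origin: centre of its underside.
- clamp: Grey press bolted to the bench. Origin on the bench under the pad; +x from open mouth to back stop. Base plate 5 mm thick, x -97 to 80 mm. Slot 78 mm wide (y +-39), x -60 to the stop face at +30; flared lead-in walls, 18 mm high, out to x -90 (mouth about 87 wide); lips over the slot from x -50, 15 mm above the plate. Head: x -29 to 33, y +-65, z 74 to 146 mm; ram on top to 190 mm.
- seat (a point): Point on the top of the base plate (5 mm above the bench) under the centre of the pad: when the tray is home its origin lies here and its x axis along the clamp's x axis.
- pad: Round pressing pad, 44 mm across, on the ram's sprung end; origin: centre of its lower face, 40 mm above the bench with the lever up, 8 mm above a mould in place. It goes down 24 mm per rad of lever until it meets the mould, then a spring in the ram yields.
- lever (a joint): Angle of the lever in rad: 0 released (37 degrees above level), 0.65 level, 0.95 its lower stop. A spring returns it: pressing at the middle of the grip takes about 2 N at the start and 12 N at level, with the mould in place.
- loupe: Bystander: black loupe, 34 mm across, 30 mm high; origin under its centre.
- tweezers: Bystander: steel tweezers, 126 mm long, lying; origin under the centre.
- steel_tray: Bystander: shallow steel tray 149 x 196 x 27 mm; origin under its centre.
- mould_b: Bystander: another rubber mould, 46 x 56 x 23 mm, lying on the bench itself; origin under its centre.
- tin_round: Bystander: flat round tin, 68 mm across, 13 mm high; origin under its centre.
- white_tub: Bystander: open white tub 85 x 124 x 59 mm; origin under its centre.
- stack_e: Fixed stack of old moulds, 159 mm high, about 100 mm square, between the tray's place and the press; its middle is about at x 0.52 m, y 0.0 m. Carry the tray over it or round its front.
- lever_grip (a point): Middle of the black grip (84 mm long, 26 wide, 20 thick, flat on top) of the steel lever on the press's side at the clamp's y -104 mm. The pivot is 125 mm from it, at the clamp's x 0, 115 mm above the bench. Released, the arm points to clamp -x and rises 37 degrees (this point is 191 mm high); level: 115 mm. Pressed from above it swings down.
- green_case: Bystander: flat green case 46 x 78 x 17 mm; origin under its centre.

How it is judged:
By the outcome, as a careful person would: the job done as asked, in the order asked, and still so for the second after the job is handed in, while the arm keeps its last pose, push and grip.
It also fails if it takes over 72 s, if anything falls off the work surface, if the arm or the gripper's body presses on something with over 40 N, if the wrist force passes 120 N, or if a joint passes its speed limit or range.

### The arm

A 6-joint arm with a two-finger parallel gripper is mounted at the origin on a cart in front of the work surface, level with it; the furniture and walls round the work are solid. World frame = base frame: x ahead of the robot, y to its left, z up, the work surface at z = 0. Lengths are in mm, angles in rad, forces in N, time in s.
With the tool pointing down it reaches from about 275 to 1000 mm from the base axis. Payload 8.4 kg.
Tool frame: the origin (TCP) lies at the very end of the fingers, on their centre line; the grasp point (between the pads) lies 19 mm behind it; z points along the fingers, y is the direction in which the jaws open and shut (so a half turn about z gives the same grasp; the last joint's range is limited). The gripper opens to 85 mm and grips with 20 to 120 N. Pads are 22 mm wide; open, the fingers measure 114 mm over their backs; the gripper's body (76 mm by 85 mm) begins 54 mm behind the grasp point. The pads swing forward as they close: fully open they stand 13 mm farther back than shut.
Start: joints at [-1.118, 0.353, 1.633, -0, 1.155, -0.002], TCP at [274.551, -561.471, 231.281] pointing down, gripper open.
Joint ranges: [-2.63, 2.63], [-0.92, 2.1], [0.06, 2.66], [-1.3, 4.44], [0, 2.69], [-3.02, 3.02]. Speed limits (rad/s): [2.22, 2.22, 2.79, 3.14, 3.14, 3.14].

### API

Orientations are given as [roll, pitch, yaw] about the fixed x, y, z axes, in that order (R = Rz(yaw) Ry(pitch) Rx(roll)).
In Python, from rig import sense, grab_frame, sign_off, masks_of gives the robot as it stands. The module is installed in compiled form; this text tells all that it offers.
- The arm moves only by the shell command python3 -m inch 'ROWS' [FORCE]. ROWS is JSON, a list of rows, each an object of numbers: "gripper": the finger opening in m, from 0 to 0.0854; "tx", "ty", "tz": the shift along the tool's x, y, z in m; "spin": the turn about the tool's z in degrees. In form: [{"gripper": .., "tx": .., "ty": .., "tz": .., "spin": ..}, ...]. A call has exactly 8 rows; each row shifts and turns the commanded pose from where the row before left it, along the tool's axes as they then stand; what a row does not reach is not made up. A row lasts 1/10 s, in which the tool goes at most 50 mm and 8.59 degrees, less where a joint would pass 70% of its speed; a pose out of reach is approached as far as the arm can. A call is refused whole if a number of a shift passes 0.05 or a number of a turn 8.59, either way. A call with a gripper value outside its range is refused whole. The fingers move at their own pace and stop on an object; FORCE is the grip in N (left out, the last holds). Time passes only in rows, so rows that do not move let the fingers close, or fill a call up. It gives the time, the measured TCP pose, the force and the opening at its end, in the units of the state.
- sense(): the state, without advancing time (a new reading comes with each control period).
- grab_frame(name): name is "scene" or "side" or "wrist"; returns a dict with "pixels" (480x640x3 uint8, red, green, blue), "K" (3x3 intrinsics, pixels), "k1" (the pictures are not rectified: a ray, as slopes to the right and down, at radius r is drawn at 1 + k1 r^2 times it, then the intrinsics apply), "extrinsics" (4x4, takes a point from camera to world coordinates). Camera axes: x right, y down, z forward; pixel columns grow to the right and rows downward; lengths in mm; the calibration is good to about 2 mm. A picture is of the moment at which its call begins. There is no depth.
- sign_off(): hands the job in, once; it reports no verdict.
Trained networks look in the newest picture that a camera, given by its name, has taken for a name from the list of things; names that differ only in an ending like _2 or _b are one class to them, and where a whole thing is asked for, a point or a joint stands for the part that bears it (a point fixed in the world has none). Each returns a list of dicts, best first, with "conf" (0 to 1); they miss things now and then, are a little off and sometimes report something else, mostly with a low value. They report only what shows in the picture. A call takes as long as a camera call.
- masks_of(camera, target): "pixels" (480x640 bool, what is visible of it) and "centre" ([row, column] in pixels, amid what is visible of it).
The state is a dict: "clock": time; "qpos": joint angles; "qvel": joint speeds; "joint_efforts": joint torques, N m; "eef_pos": TCP position; "tcp_rot": TCP orientation; "contact_force": force on the tool from outside, world axes, zero at the start; "wrist_torque": the same for the moment, N m; "opening": opening from 0.0 (shut) to 1.0 (fully open).
Only numpy, scipy, OpenCV 4.12 (cv2) and the standard library are available. Lean on these libraries where they do the work, as an engineer would, in place of code of your own. Each camera call takes 0.05 s, during which the arm holds its last target.

## Working session

There is one attempt and no reset: what is moved stays moved. The work goes in short steps, Python scripts to look and compute and a shell command to move; the robot and the scene stay as the last step left them, time stands still between calls to the robot, and variables do not carry over. Pictures are saved under pics/ and viewed, and the job is handed in when it is done.

```bash
mkdir -p pics; ls; cat > h.py <<'E'
import numpy as np, cv2
from rig import sense, grab_frame, sign_off, masks_of
def save(n,f): cv2.imwrite(f'pics/{f}.png',n['pixels'][:,:,::-1])
def ray(f,uv):
    K=f['K'];k=f['k1'];xd=np.linalg.solve(K,np.array([uv[0],uv[1],1.]))[:2]
    x=xd.copy()
    for _ in range(30): x=xd/(1+k*(x@x))
    E=np.array(f['extrinsics']);d=E[:3,:3]@np.array([x[0],x[1],1]);return E[:3,3],d/np.linalg.norm(d)
def atz(f,uv,z):
    o,d=ray(f,uv);return o+d*(z-o[2])/d[2]
def proj(f,P):
    E=np.array(f['extrinsics']);p=E[:3,:3].T@(np.array(P,float)-E[:3,3]);x=p[:2]/p[2];x=x*(1+f['k1']*(x@x));q=f['K']@np.array([x[0],x[1],1]);return q[:2]
E
python3 - <<'E'
from h import *
for c in('scene','side','wrist'):
    f=grab_frame(c);save(f,c+'0');print(c,np.array(f['extrinsics']).round(2).tolist(),f['K'][0],f['k1'])
    import pickle;pickle.dump(f,open(c+'0.pkl','wb'))
    for t in('tray','wax_mould','clamp','lever_grip','pad','stack_e'):
        print(t,[(round(m['conf'],2),np.round(m['centre']).tolist(),int(m['pixels'].sum())) for m in masks_of(c,t)][:3])
print(sense())
E
```

```text
pics
scene [[-0.99, -0.07, 0.08, 431.06], [-0.11, 0.67, -0.73, 1229.72], [-0.0, -0.74, -0.68, 1294.77], [0.0, 0.0, 0.0, 1.0]] [599.12720323   0.         312.06867209] -0.16454543658556423
tray [(0.84, [334.0, 332.0], 841)]
wax_mould [(0.7, [332.0, 309.0], 395)]
clamp [(0.79, [209.0, 320.0], 2687)]
lever_grip [(0.6, [174.0, 350.0], 308), (0.25, [182.0, 352.0], 481)]
pad []
stack_e []
side [[1.0, -0.05, 0.05, 467.98], [-0.07, -0.68, 0.73, -1215.17], [-0.01, -0.73, -0.68, 1196.43], [0.0, 0.0, 0.0, 1.0]] [531.41576942   0.         318.68191418] -0.029282873795706935
tray [(0.63, [219.0, 291.0], 270)]
wax_mould []
clamp [(0.5, [395.0, 302.0], 1769)]
lever_grip [(0.93, [303.0, 300.0], 626)]
pad [(0.7, [210.0, 316.0], 116)]
stack_e []
wrist [[0.44, -0.86, -0.26, 339.15], [-0.9, -0.42, -0.13, -530.37], [-0.0, 0.29, -0.96, 374.99], [0.0, 0.0, 0.0, 1.0]] [348.49855021   0.         324.62962624] 0.023501781671505642
tray []
wax_mould []
clamp []
lever_grip []
pad []
stack_e []
{'clock': 1.05, 'qpos': array([-1.11838885e+00,  3.53001987e-01,  1.63338822e+00,  5.96280811e-06,
        1.15522780e+00, -2.40603955e-03]), 'qvel': array([-9.29322550e-04,  9.33909373e-06, -1.52448289e-03, -1.17007551e-03,
        1.92818498e-03,  2.25959687e-04]), 'joint_efforts': array([ 1.33563095e-03, -6.05171871e+01, -3.42438769e+01, -1.10237320e-04,
        9.30721289e-04,  9.50873726e-06]), 'eef_pos': array([ 274.55739626, -561.46489438,  231.28477426]), 'tcp_rot': array([-3.14156731e+00, -5.51621622e-06,  4.54811113e-01]), 'contact_force': array([ 0.34356415,  0.34031976, -0.34285426]), 'wrist_torque': array([-0.04689513,  0.04570028, -0.0073645 ]), 'opening': 1.0024047421552076}
```

View pics/scene0.png

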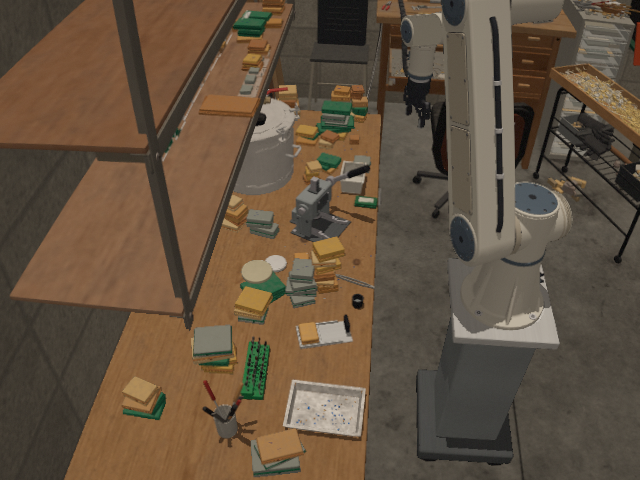

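View pics/side0.png

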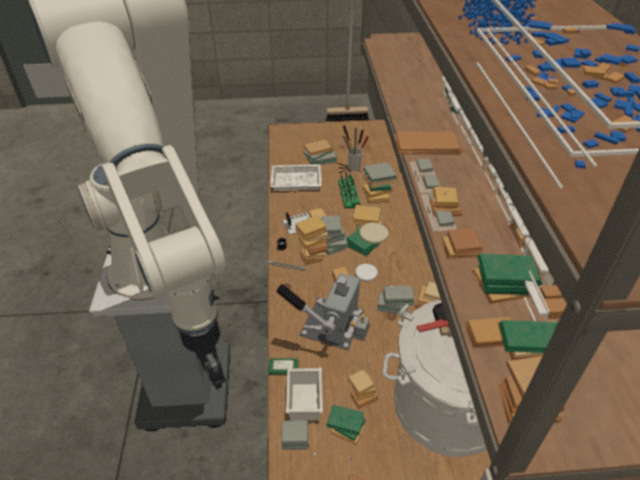

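View pics/wrist0.png

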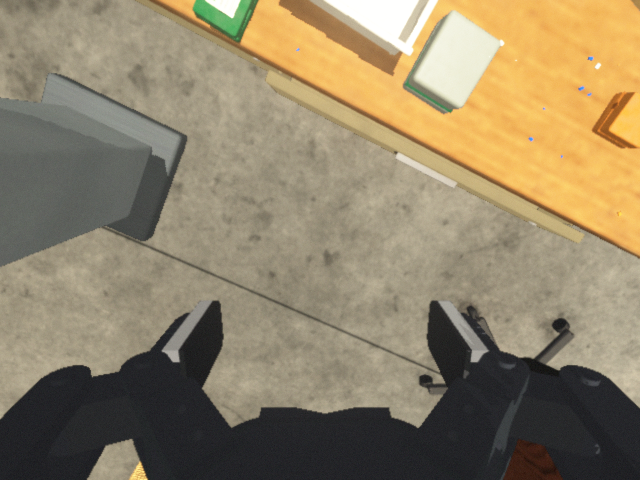

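```bash
python3 - <<'E'
from h import *
a=cv2.imread('pics/scene0.png');b=cv2.imread('pics/side0.png')
cv2.imwrite('pics/s_clamp.png',cv2.resize(a[150:250,270:400],None,fx=6,fy=6,interpolation=2))
cv2.imwrite('pics/s_tray.png',cv2.resize(a[280:360,270:390],None,fx=6,fy=6,interpolation=2))
cv2.imwrite('pics/d_clamp.png',cv2.resize(b[260:360,260:390],None,fx=6,fy=6,interpolation=2))
cv2.imwrite('pics/d_tray.png',cv2.resize(b[190:270,260:390],None,fx=6,fy=6,interpolation=2))
E
```

```text
(no output)
```

View pics/s_clamp.png

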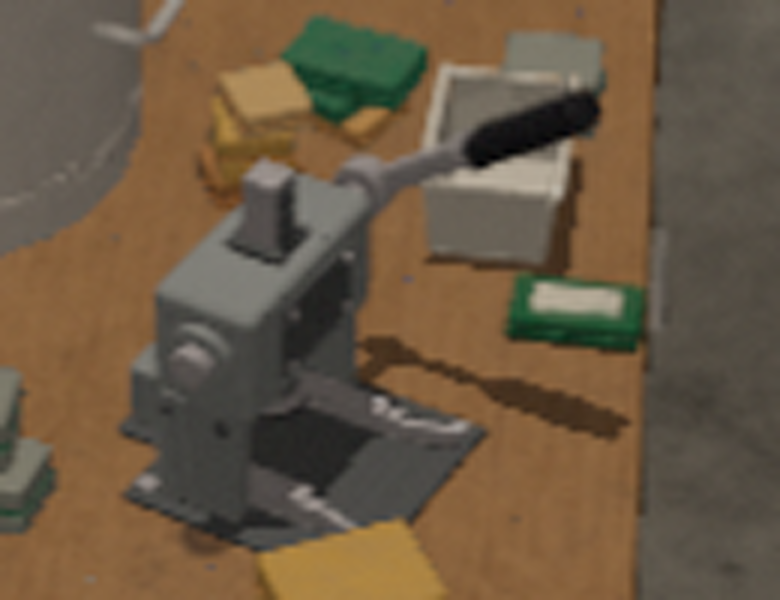

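View pics/s_tray.png

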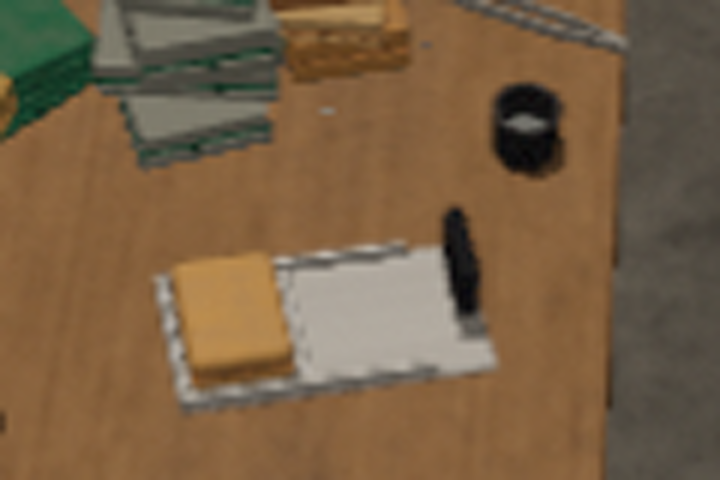

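View pics/d_clamp.png

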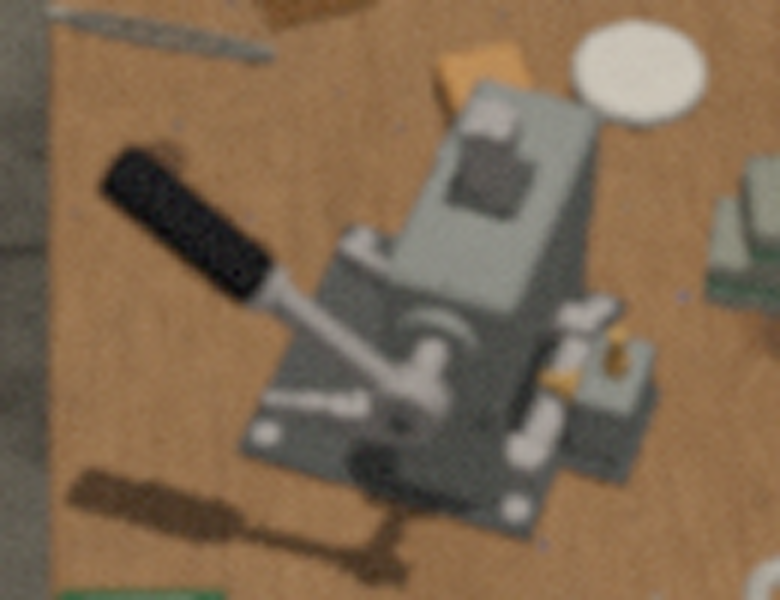

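View pics/d_tray.png

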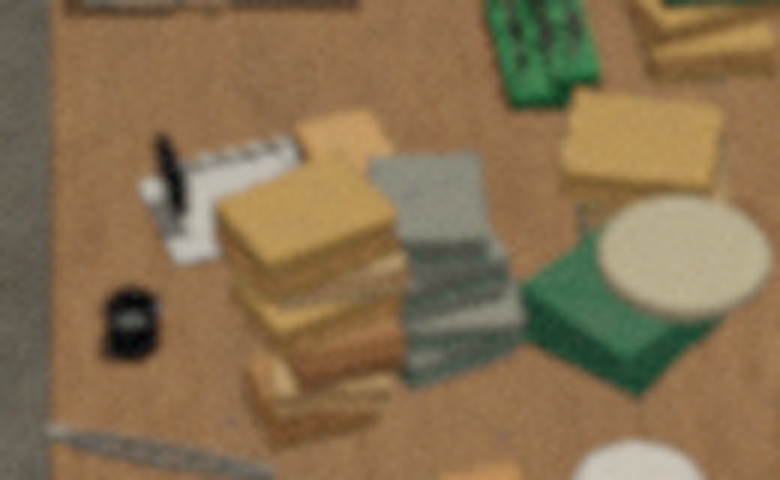

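```bash
cat > fit.py <<'E'
from h import *
import pickle
from scipy.optimize import least_squares
S=pickle.load(open('scene0.pkl','rb'));D=pickle.load(open('side0.pkl','rb'))
def world(p,l): c,s=np.cos(p[2]),np.sin(p[2]);return np.array([p[0]+c*l[0]-s*l[1],p[1]+s*l[0]+c*l[1],l[2]])
def fit(obs,p0,name):
    def res(p): return np.concatenate([proj(f,world(p,(l[0],l[1] if np.isfinite(l[1]) else -p[3],l[2])))-uv for f,uv,l in obs])
    r=least_squares(res,p0,loss='soft_l1');print(name,r.x.round(3));print(r.fun.reshape(-1,2).round(1).tolist());return r.x
sc=lambda x,y:(S,np.array([270+x/6,280+y/6]))
sd=lambda x,y:(D,np.array([260+x/6,190+y/6]))
fit([(*sc(155,280),(30,-37,11)),(*sc(185,410),(30,37,0)),(*sc(497,368),(-115,37,0)),(*sc(455,207),(-105,-20,52)),(*sc(473,320),(-105,20,18)),
 (*sd(188,262),(-115,-37,0)),(*sd(140,183),(-115,37,3)),(*sd(160,140),(-105,20,52)),(*sd(180,215),(-105,-20,18))],[450,200,0],'tray')
sc=lambda x,y:(S,np.array([270+x/6,150+y/6]))
sd=lambda x,y:(D,np.array([260+x/6,260+y/6]))
N=np.nan
fit([(*sc(160,292),(33,65,146)),(*sc(255,327),(-29,65,146)),(*sc(368,205),(-29,-65,146)),(*sc(485,432),(-97,N,4)),
 (*sd(245,450),(-97,N,3)),(*sd(530,537),(80,N,2)),(*sd(490,80),(-29,65,146)),(*sd(600,125),(33,65,146)),(*sd(390,275),(-29,-65,146)),(*sd(520,312),(33,-65,146)),
 (*sd(187,222),(-100,-104,195)),(*sc(535,128),(-100,-104,195))],[550,-250,-.3,65],'clamp')
E
python3 fit.py
```

```text
tray [5.49542e+02 2.05880e+02 3.07000e-01]
[[-0.4, -0.5], [-0.4, 1.2], [-0.1, -0.3], [-0.9, -0.9], [-0.9, -0.7], [-2.6, 0.0], [-1.7, -0.6], [-1.4, -2.1], [-0.4, 0.1]]
clamp [ 5.85367e+02 -2.68046e+02 -4.09000e-01  6.72260e+01]
[[-2.5, -1.8], [-1.0, -1.5], [0.2, -3.2], [-1.9, -1.0], [-1.2, -1.5], [12.0, 1.3], [-3.6, -1.8], [-0.3, -4.0], [-2.3, -0.2], [-1.1, -0.4], [-0.4, -0.0], [-1.7, -2.7]]
```

```bash
R='{"tx":0.029,"ty":-0.0365,"tz":-0.014}'; python3 -m inch '[{"tx":0.029,"ty":-0.036,"tz":-0.014},{"tx":0.029,"ty":-0.036,"tz":-0.014},{"tx":0.029,"ty":-0.036,"tz":-0.014},{"tx":0.029,"ty":-0.036,"tz":-0.014},{"tx":0.029,"ty":-0.036,"tz":-0.014},{"tx":0.029,"ty":-0.036,"tz":-0.014},{"tx":0.029,"ty":-0.036,"tz":-0.014},{"tx":0.029,"ty":-0.036,"tz":-0.014}]' 90
```

```text
$[0]: bad value
```

```bash
python3 -m inch '[{"tx":0.029,"ty":-0.036},{"tx":0.029,"ty":-0.036},{"tx":0.029,"ty":-0.036},{"tx":0.029,"ty":-0.036},{"tx":0.029,"ty":-0.036},{"tx":0.029,"ty":-0.036},{"tx":0.029,"ty":-0.036},{"tx":0.029,"ty":-0.036}]'; python3 -m inch '[{"spin":-8.5},{"spin":-8.5},{"spin":-8.5},{"spin":-8.5},{"spin":-8.5},{"spin":-8.5},{"spin":-8.5},{"spin":-8.5}]'
```

```text
$[0]: bad value
$[0]: bad value
```

```bash
python3 -m inch '[{"gripper":0.085,"tx":0.029,"ty":-0.036,"tz":-0.014,"spin":0},{"gripper":0.085,"tx":0.029,"ty":-0.036,"tz":-0.014,"spin":0},{"gripper":0.085,"tx":0.029,"ty":-0.036,"tz":-0.014,"spin":0},{"gripper":0.085,"tx":0.029,"ty":-0.036,"tz":-0.014,"spin":0},{"gripper":0.085,"tx":0.029,"ty":-0.036,"tz":-0.014,"spin":0},{"gripper":0.085,"tx":0.029,"ty":-0.036,"tz":-0.014,"spin":0},{"gripper":0.085,"tx":0.029,"ty":-0.036,"tz":-0.014,"spin":0},{"gripper":0.085,"tx":0.029,"ty":-0.036,"tz":-0.014,"spin":0}]' 90
```

```text
clock: 1.85
eef_pos: [356.4, -199.1, 344.1]
tcp_rot: [3.141, -0.001, 0.454]
contact_force: [1.9, 0.4, -0.5]
opening: 0.996
```

```bash
python3 - <<'E'
from h import *
import pickle
f=grab_frame('wrist');save(f,'w1');pickle.dump(f,open('w1.pkl','wb'))
E
python3 -m inch '[{"gripper":0.085,"tx":0.029,"ty":-0.036,"tz":0,"spin":0},{"gripper":0.085,"tx":0.029,"ty":-0.036,"tz":0,"spin":0},{"gripper":0.085,"tx":0.029,"ty":-0.036,"tz":0,"spin":0},{"gripper":0.085,"tx":0.029,"ty":-0.036,"tz":0,"spin":0},{"gripper":0.085,"tx":0.029,"ty":-0.036,"tz":0,"spin":0},{"gripper":0.085,"tx":0.029,"ty":-0.036,"tz":0,"spin":0},{"gripper":0.085,"tx":0.029,"ty":-0.036,"tz":0,"spin":0},{"gripper":0.085,"tx":0.029,"ty":-0.036,"tz":0,"spin":0}]'
python3 -m inch '[{"gripper":0.085,"tx":0,"ty":0,"tz":0,"spin":-8.5},{"gripper":0.085,"tx":0,"ty":0,"tz":0,"spin":-8.5},{"gripper":0.085,"tx":0,"ty":0,"tz":0,"spin":-8.5},{"gripper":0.085,"tx":0,"ty":0,"tz":0,"spin":-8.5},{"gripper":0.085,"tx":0,"ty":0,"tz":0,"spin":-8.5},{"gripper":0.085,"tx":0,"ty":0,"tz":0,"spin":-8.5},{"gripper":0.085,"tx":0,"ty":0,"tz":0,"spin":-8.5},{"gripper":0.085,"tx":0,"ty":0,"tz":0,"spin":-8.5}]'
python3 - <<'E'
from h import *
import pickle
f=grab_frame('wrist');save(f,'w2');pickle.dump(f,open('w2.pkl','wb'))
E
```

```text
clock: 2.7
eef_pos: [438.4, 161.8, 343.5]
tcp_rot: [3.141, -0.001, 0.455]
contact_force: [1.0, -0.7, 0.2]
opening: 0.996
clock: 3.5
eef_pos: [438.4, 159.7, 343.3]
tcp_rot: [3.141, -0.0, 1.648]
contact_force: [0.1, 0.9, 0.7]
opening: 0.996
```

View pics/w1.png

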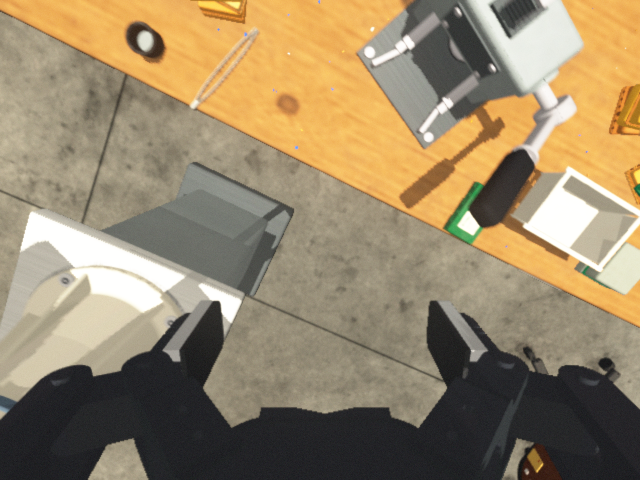

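View pics/w2.png

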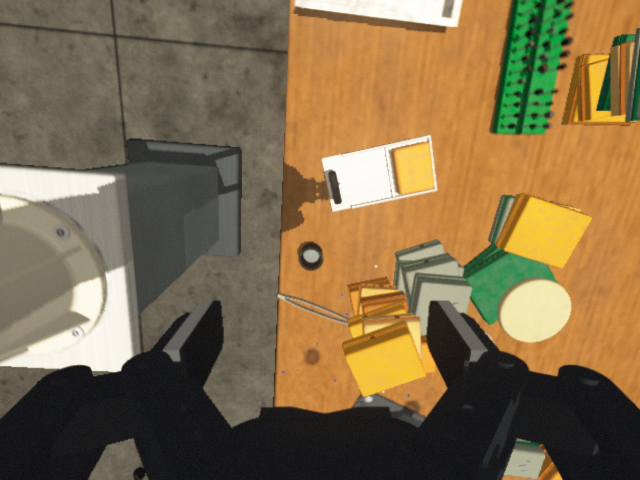

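```bash
cat > fit2.py <<'E'
from h import *
import pickle
from fit import fit
W2=pickle.load(open('w2.pkl','rb'));W1=pickle.load(open('w1.pkl','rb'))
print(np.array(W2['extrinsics']).round(3).tolist())
print('tip',proj(W2,(438,160,343)))
w=lambda x,y:(W2,np.array([x,y],float))
t=fit([(*w(431,136),(30,37,11)),(*w(437,190),(30,-37,11)),(*w(333,211),(-115,-37,3)),(*w(322,158),(-115,37,3)),(*w(332,172),(-105,20,52)),(*w(337,202),(-105,-20,52))],[550,206,.3],'tray')
w=lambda x,y:(W1,np.array([x,y],float))
N=np.nan
fit([(*w(358,53),(-97,65,5)),(*w(428,148),(-97,-65,5)),(*w(487,90),(-29,-65,140))],[585,-268,-.4],'clamp?')
E
python3 fit2.py; python3 - <<'E'
import cv2
a=cv2.imread('pics/w1.png');cv2.imwrite('pics/w1c.png',cv2.resize(a[0:240,340:600],None,fx=2.5,fy=2.5,interpolation=2)) 
a=cv2.imread('pics/w2.png');cv2.imwrite('pics/w2c.png',cv2.resize(a[120:220,310:450],None,fx=5,fy=5,interpolation=2)) 
E
```

```text
tray [5.49542e+02 2.05880e+02 3.07000e-01]
[[-0.4, -0.5], [-0.4, 1.2], [-0.1, -0.3], [-0.9, -0.9], [-0.9, -0.7], [-2.6, 0.0], [-1.7, -0.6], [-1.4, -2.1], [-0.4, 0.1]]
clamp [ 5.85367e+02 -2.68046e+02 -4.09000e-01  6.72260e+01]
[[-2.5, -1.8], [-1.0, -1.5], [0.2, -3.2], [-1.9, -1.0], [-1.2, -1.5], [12.0, 1.3], [-3.6, -1.8], [-0.3, -4.0], [-2.3, -0.2], [-1.1, -0.4], [-0.4, -0.0], [-1.7, -2.7]]
[[0.997, 0.073, 0.021, 431.925], [0.076, -0.955, -0.285, 231.461], [-0.001, 0.286, -0.958, 487.027], [0.0, 0.0, 0.0, 1.0]]
tip [326.27217249 301.32314922]
tray [5.50574e+02 1.99711e+02 2.75000e-01]
[[-0.1, -1.0], [-0.2, 0.8], [-0.7, -0.6], [-0.2, -0.5], [0.2, 0.1], [1.3, 1.7]]
clamp? [ 5.87011e+02 -2.62028e+02 -4.39000e-01]
[[-0.5, 0.4], [-11.1, -9.1], [29.5, 0.5]]
```

View pics/w1c.png

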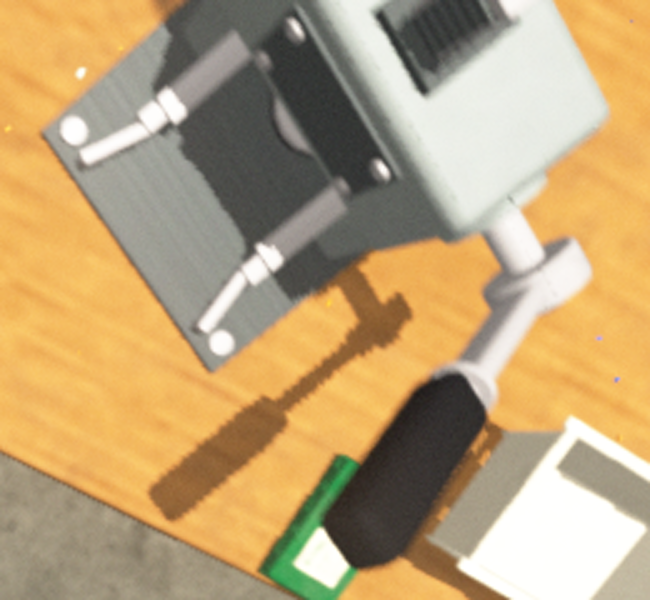

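View pics/w2c.png

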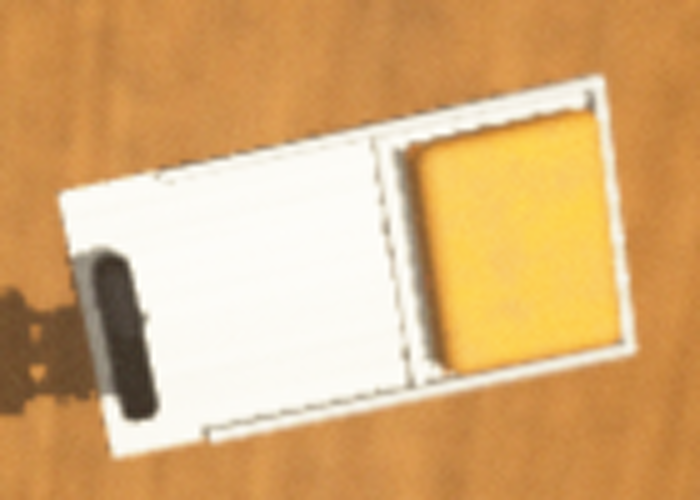

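```bash
cat > fit3.py <<'E'
from fit import *
W1=pickle.load(open('w1.pkl','rb'))
w=lambda x,y:(W1,np.array([340+x/2.5,y/2.5],float))
class P: pass
N=np.nan
a=[(*w(42,132),(-97,None,5)),(*w(212,372),(-97,N,5)),(*w(608,108),(33,-65,146)),(*w(455,235),(-29,-65,146)),(*w(82,160),(-90,45,21)),(*w(202,328),(-90,-45,21))]
# mirrored corner handled by manual residual
def res(p):
    o=[]
    for f,uv,l in a:
        y=p[3] if l[1] is None else (-p[3] if l[1]!=l[1] else l[1])
        o.append(proj(f,world(p,(l[0],y,l[2])))-uv)
    return np.concatenate(o)
r=least_squares(res,[585,-268,-.4,65],loss='soft_l1');print(r.x.round(3),r.fun.reshape(-1,2).round(1).tolist())
p=r.x
for n,l in dict(mouth=(-90,0,23),lever=(-100,-104,191),level=(-125,-104,115),ram=(0,0,190)).items():
    print(n,world(p,l).round(1),proj(W1,world(p,l)).round(0),(np.round((proj(W1,world(p,l))-[340,0])*2.5)))
E
python3 fit3.py|tail -5
```

```text
[ 5.83649e+02 -2.64935e+02 -4.18000e-01  7.47420e+01] [[-3.2, 0.1], [-1.2, -0.2], [3.2, -0.1], [0.2, 0.3], [1.7, 2.7], [-2.9, -4.4]]
mouth [ 501.4 -228.4   23. ] [397.  97.] [143. 243.]
lever [ 450.1 -319.4  191. ] [501. 186.] [402. 464.]
level [ 427.2 -309.3  115. ] [446. 191.] [265. 478.]
ram [ 583.6 -264.9  190. ] [545. -17.] [512. -41.]
```

```bash
python3 -m inch '[{"gripper":0.06,"tx":0,"ty":0,"tz":0.0,"spin":-5.8},{"gripper":0.06,"tx":0,"ty":0,"tz":0.0,"spin":-5.8},{"gripper":0.06,"tx":0.008,"ty":0.014,"tz":0.036,"spin":0},{"gripper":0.06,"tx":0,"ty":0,"tz":0.036,"spin":0},{"gripper":0.06,"tx":0,"ty":0,"tz":0.036,"spin":0},{"gripper":0.06,"tx":0,"ty":0,"tz":0.036,"spin":0},{"gripper":0.06,"tx":0,"ty":0,"tz":0.036,"spin":0},{"gripper":0.06,"tx":0,"ty":0,"tz":0.036,"spin":0}]'
python3 - <<'E'
from h import *
import pickle
f=grab_frame('wrist');save(f,'w3');pickle.dump(f,open('w3.pkl','wb'));s=sense();print(s['eef_pos'],s['tcp_rot'])
E
```

```text
clock: 4.35
eef_pos: [449.8, 171.3, 126.2]
tcp_rot: [3.141, -0.0, 1.841]
contact_force: [0.8, 0.5, 0.4]
opening: 0.703
[446.64111955 170.0862982  121.235976  ] [-3.13504911e+00  5.73637228e-04  1.84095095e+00]
```

View pics/w3.png

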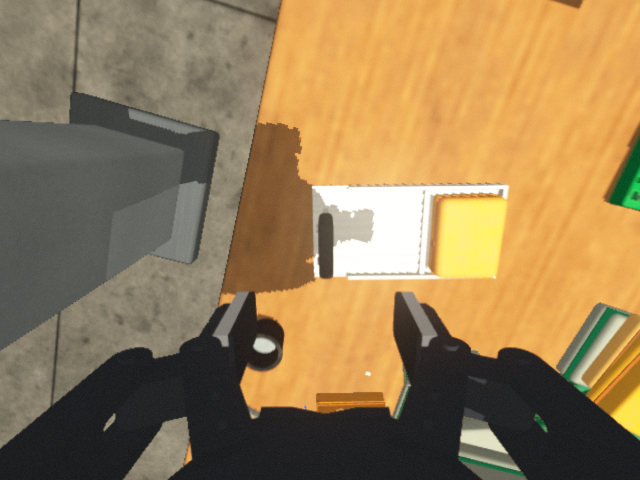

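```bash
cat > fit4.py <<'E'
from fit import *
W=pickle.load(open('w3.pkl','rb'));E=np.array(W['extrinsics']);print(E.round(3).tolist())
w=lambda x,y:(W,np.array([x,y],float))
t=fit([(*w(508,185),(30,37,11)),(*w(496,279),(30,-37,11)),(*w(315,280),(-115,-37,3)),(*w(312,185),(-115,37,3)),(*w(326,212),(-105,20,52)),(*w(326,277),(-105,-20,52))],[550,206,.3],'tray')
print(world(t,(-105,0,52)),'loupe',atz(W,(268,352),15))
from rig import sense
s=sense();print(s['clock'],s['eef_pos'],s['qvel'])
E
python3 fit4.py|tail -5
```

```text
tray [5.50485e+02 1.99762e+02 2.72000e-01]
[[1.4, -0.1], [-0.5, -0.8], [-1.3, -5.2], [0.5, -0.5], [-0.1, 9.1], [0.0, 1.9]]
[449.34642911 171.54767696  52.        ] loupe [429.63122711  60.53614466  15.        ]
4.4 [446.64111955 170.0862982  121.235976  ] [-1.75206434e-04 -5.22874319e-02 -1.25886309e-02 -1.66362946e-03
  1.76323196e-01 -7.39934960e-03]
```

```bash
python3 -m inch '[{"gripper":0.06,"tx":0,"ty":0,"tz":0.0,"spin":0},{"gripper":0.06,"tx":0,"ty":0,"tz":0.015,"spin":0},{"gripper":0.06,"tx":0,"ty":0,"tz":0.015,"spin":0},{"gripper":0.06,"tx":0,"ty":0,"tz":0.015,"spin":0},{"gripper":0.06,"tx":0,"ty":0,"tz":0.015,"spin":0},{"gripper":0.06,"tx":0,"ty":0,"tz":0,"spin":0},{"gripper":0.06,"tx":0,"ty":0,"tz":0,"spin":0},{"gripper":0.06,"tx":0,"ty":0,"tz":0,"spin":0}]'
python3 - <<'E'
from h import *
import pickle
s=sense();print(s['eef_pos'],s['tcp_rot'])
f=grab_frame('wrist');save(f,'w4')
s=sense();print(s['eef_pos'],s['tcp_rot'])
E
```

```text
clock: 5.2
eef_pos: [450.8, 171.7, 68.9]
tcp_rot: [3.139, -0.0, 1.844]
contact_force: [-0.2, 0.0, -0.3]
opening: 0.706
[450.84690745 171.73053788  68.87899288] [ 3.13914621e+00 -2.10549989e-04  1.84373952e+00]
[450.6694923  171.65048981  68.67606276] [ 3.13937677e+00 -2.03910939e-04  1.84371468e+00]
```

View pics/w4.png

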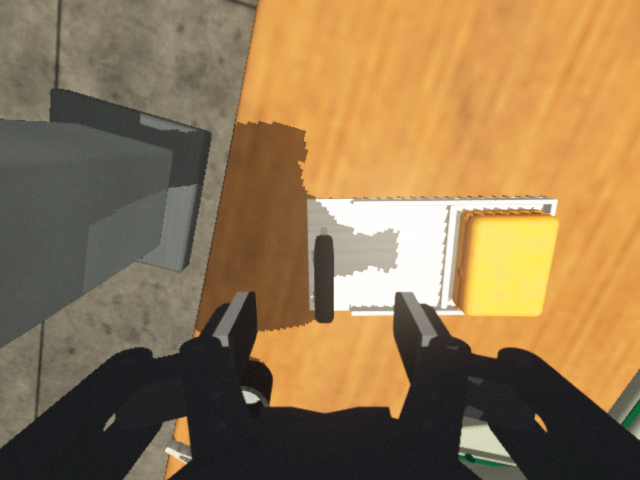

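```bash
python3 -m inch '[{"gripper":0.06,"tx":0,"ty":-0.001,"tz":0.016,"spin":0},{"gripper":0.06,"tx":0,"ty":0,"tz":0.016,"spin":0},{"gripper":0.06,"tx":0,"ty":0,"tz":0.014,"spin":0},{"gripper":0.06,"tx":0,"ty":0,"tz":0,"spin":0},{"gripper":0.0,"tx":0,"ty":0,"tz":0,"spin":0},{"gripper":0.0,"tx":0,"ty":0,"tz":0,"spin":0},{"gripper":0.0,"tx":0,"ty":0,"tz":0,"spin":0},{"gripper":0.0,"tx":0,"ty":0,"tz":0,"spin":0}]' 90
python3 - <<'E'
from h import *
f=grab_frame('wrist');save(f,'w5')
s=sense();print(s['eef_pos'],s['tcp_rot'],s['contact_force'],s['opening'])
E
```

```text
clock: 6.05
eef_pos: [449.5, 171.3, 22.2]
tcp_rot: [3.14, -0.0, 1.844]
contact_force: [1.0, -0.2, 7.6]
opening: 0.099
[449.48549967 171.32705276  22.24086971] [ 3.13990225e+00 -1.33522381e-04  1.84421069e+00] [-0.32336039 -0.5585205   7.67987864] 0.10212164993962441
```

View pics/w5.png

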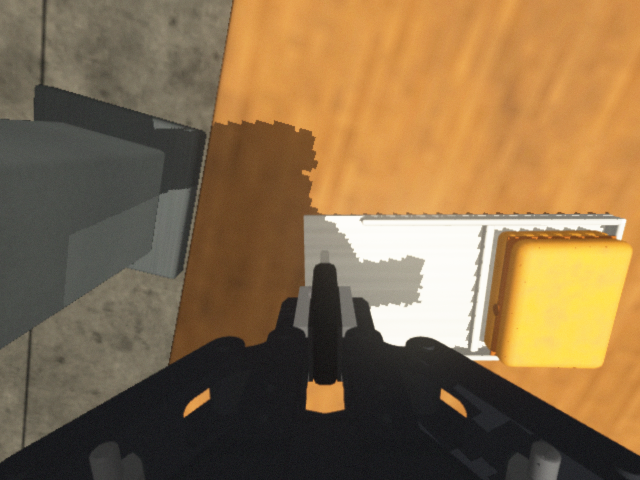

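```bash
python3 -m inch '[{"gripper":0.0,"tx":0,"ty":0,"tz":-0.006,"spin":0},{"gripper":0.0,"tx":0,"ty":0,"tz":-0.014,"spin":0},{"gripper":0.0,"tx":0,"ty":0,"tz":-0.025,"spin":0},{"gripper":0.0,"tx":0,"ty":0,"tz":-0.035,"spin":0},{"gripper":0.0,"tx":0,"ty":0,"tz":-0.040,"spin":0},{"gripper":0.0,"tx":0,"ty":0,"tz":-0.040,"spin":0},{"gripper":0.0,"tx":0,"ty":0,"tz":-0.03,"spin":0},{"gripper":0.0,"tx":0,"ty":0,"tz":-0.015,"spin":0}]' 90
python3 - <<'E'
from h import *
f=grab_frame('wrist');save(f,'w6')
s=sense();print(s['eef_pos'],s['tcp_rot'],s['contact_force'],s['opening'],s['wrist_torque'])
E
```

```text
clock: 6.9
eef_pos: [449.3, 171.3, 229.5]
tcp_rot: [3.138, -0.0, 1.844]
contact_force: [1.0, 0.1, -3.2]
opening: 0.102
[450.01698203 171.50821867 230.70013021] [ 3.13630031e+00 -5.11143399e-04  1.84401366e+00] [ 1.09580508  0.39746606 -0.36587714] 0.10179401661478721 [0.00289358 0.05563185 0.06918077]
```

View pics/w6.png

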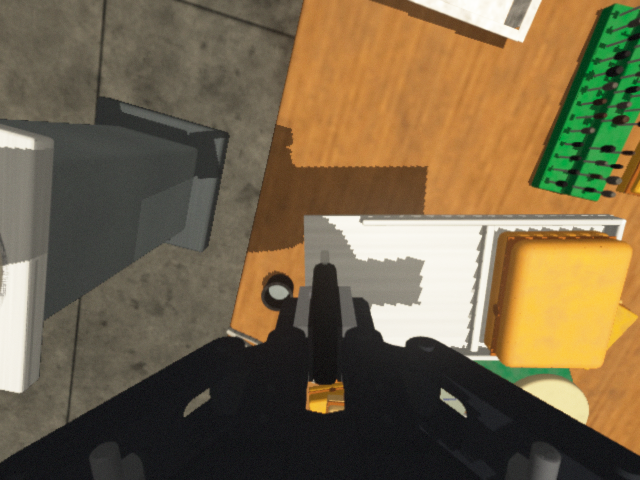

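```bash
python3 -m inch '[{"gripper":0.0,"tx":-0.01,"ty":-0.006,"tz":0,"spin":0},{"gripper":0.0,"tx":-0.02,"ty":-0.013,"tz":0,"spin":0},{"gripper":0.0,"tx":-0.035,"ty":-0.022,"tz":0,"spin":0},{"gripper":0.0,"tx":-0.035,"ty":-0.022,"tz":0,"spin":0},{"gripper":0.0,"tx":-0.035,"ty":-0.022,"tz":0,"spin":0},{"gripper":0.0,"tx":-0.035,"ty":-0.022,"tz":0,"spin":0},{"gripper":0.0,"tx":-0.035,"ty":-0.022,"tz":0,"spin":0},{"gripper":0.0,"tx":-0.035,"ty":-0.022,"tz":0,"spin":0}]'
python3 -m inch '[{"gripper":0.0,"tx":-0.03,"ty":-0.019,"tz":0,"spin":0},{"gripper":0.0,"tx":-0.02,"ty":-0.012,"tz":0,"spin":0},{"gripper":0.0,"tx":-0.004,"ty":-0.004,"tz":0,"spin":4},{"gripper":0.0,"tx":0,"ty":0,"tz":0,"spin":7},{"gripper":0.0,"tx":0,"ty":0,"tz":0,"spin":8.5},{"gripper":0.0,"tx":0,"ty":0,"tz":0,"spin":8.5},{"gripper":0.0,"tx":0,"ty":0,"tz":0,"spin":7.5},{"gripper":0.0,"tx":0,"ty":0,"tz":0,"spin":4}]'
python3 -m inch '[{"gripper":0.0,"tx":0,"ty":0,"tz":0.01,"spin":0},{"gripper":0.0,"tx":0,"ty":0,"tz":0.02,"spin":0},{"gripper":0.0,"tx":0,"ty":0,"tz":0.025,"spin":0},{"gripper":0.0,"tx":0,"ty":0,"tz":0.025,"spin":0},{"gripper":0.0,"tx":0,"ty":0,"tz":0.02,"spin":0},{"gripper":0.0,"tx":0,"ty":0,"tz":0.01,"spin":0},{"gripper":0.0,"tx":0,"ty":0,"tz":0,"spin":0},{"gripper":0.0,"tx":0,"ty":0,"tz":0,"spin":0}]'
python3 - <<'E'
from h import *
import pickle
for c in('wrist','scene','side'):
    f=grab_frame(c);save(f,c+'7');pickle.dump(f,open(c+'7.pkl','wb'))
s=sense();print(s['eef_pos'],s['tcp_rot'],s['contact_force'],s['opening'],s['wrist_torque'])
a=cv2.imread('pics/scene7.png');b=cv2.imread('pics/side7.png')
cv2.imwrite('pics/s7c.png',cv2.resize(a[150:270,270:420],None,fx=5,fy=5,interpolation=2))
cv2.imwrite('pics/d7c.png',cv2.resize(b[220:370,220:390],None,fx=4,fy=4,interpolation=2))
E
```

```text
clock: 7.75
eef_pos: [365.5, -102.3, 224.8]
tcp_rot: [-3.139, -0.001, 1.844]
contact_force: [1.8, -1.3, -2.3]
opening: 0.103
clock: 8.55
eef_pos: [347.0, -162.0, 224.6]
tcp_rot: [-3.138, 0.0, 1.149]
contact_force: [0.3, 0.3, -3.3]
opening: 0.1
clock: 9.35
eef_pos: [348.8, -162.3, 116.3]
tcp_rot: [-3.141, 0.0, 1.155]
contact_force: [-0.1, -0.1, -2.6]
opening: 0.107
[ 349.56878311 -162.58667429  117.04261067] [3.13994274e+00 4.57447358e-05 1.15501108e+00] [-0.081961    0.01124271 -1.75332646] 0.10140661670242303 [ 0.03674529  0.15544418 -0.01552948]
```

View pics/wrist7.png

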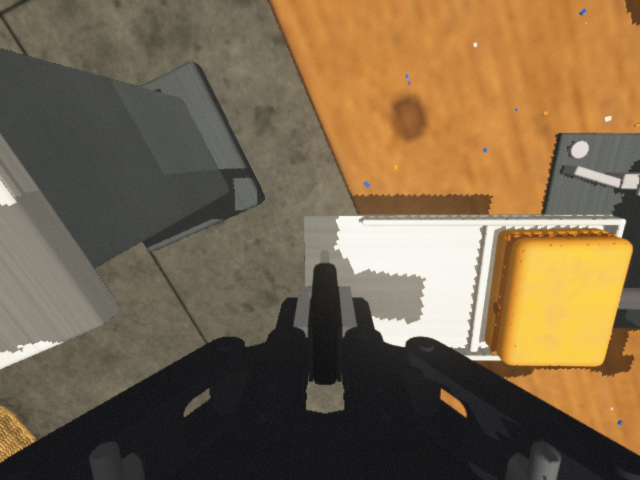

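View pics/s7c.png

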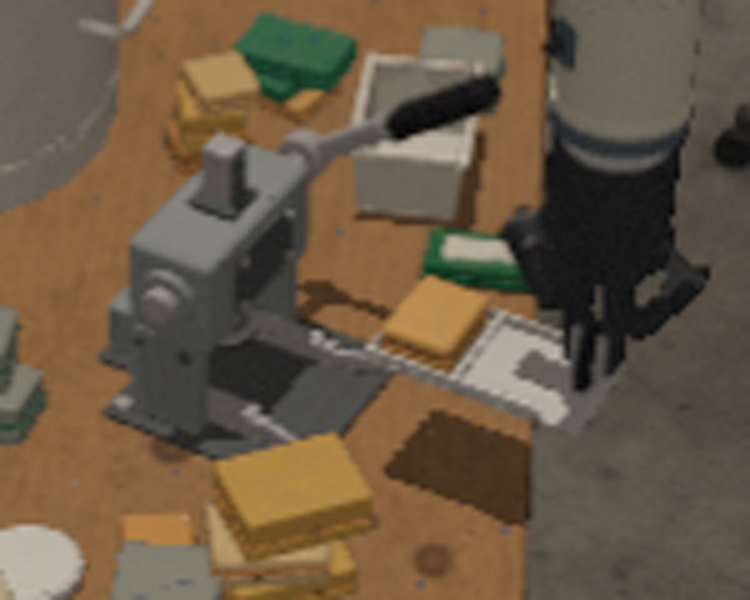

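View pics/d7c.png

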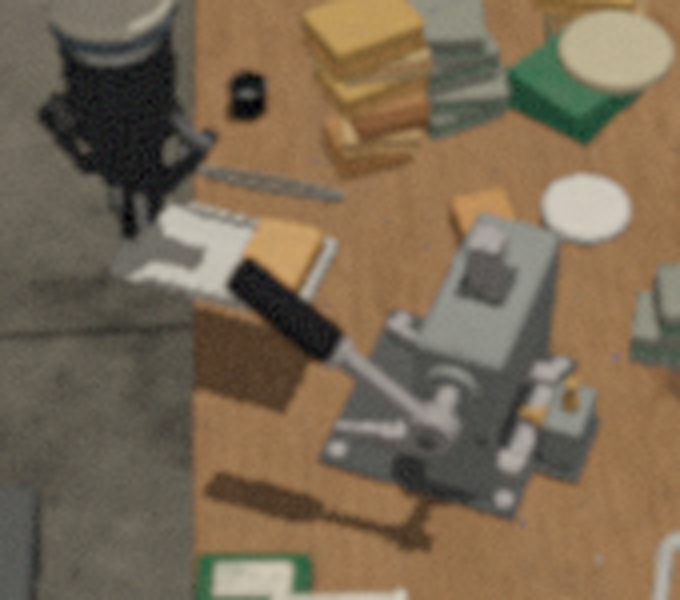

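```bash
python3 - <<'E'
import cv2
a=cv2.imread('pics/wrist7.png');cv2.imwrite('pics/w7c.png',cv2.resize(a[110:390,500:640],None,fx=3,fy=3,interpolation=2)[:600]) 
cv2.imwrite('pics/w7d.png',cv2.resize(a[110:230,520:640],None,fx=5,fy=5,interpolation=2)) 
E
```

```text
(no output)
```

View pics/w7d.png

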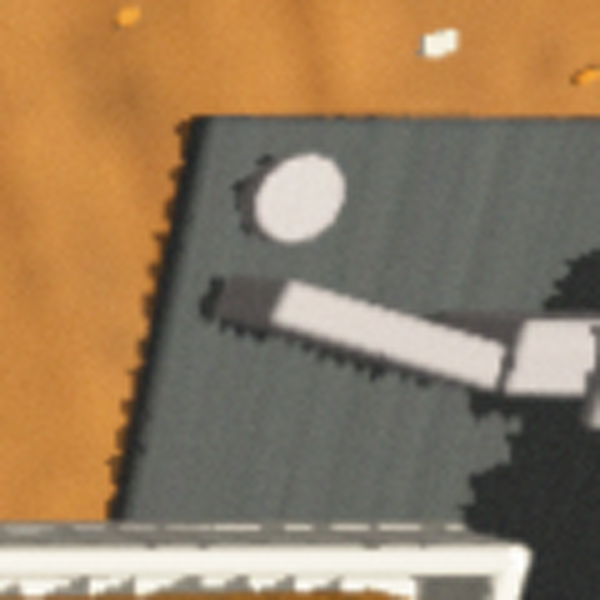

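View pics/w7c.png

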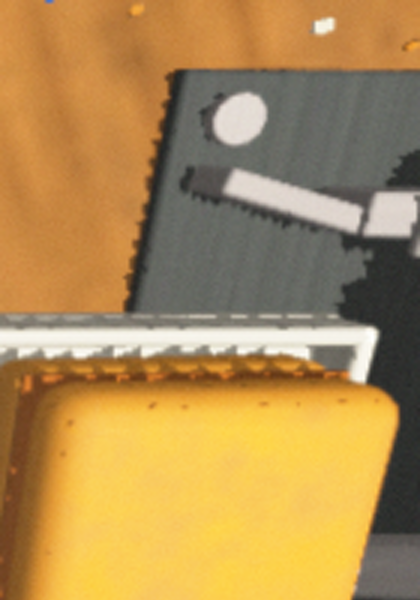

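```bash
python3 - <<'E'
from h import *
import pickle
W=pickle.load(open('wrist7.pkl','rb'))
c=lambda x,y,z:atz(W,(520+x/5,110+y/5),z)
p0=c(207,117,5);p1=c(125,518,5);p2=c(600,119,5)
e=p1-p0;g=p2-p0
print(p0,p1,p2,'yaw from front',np.arctan2(e[0],-e[1])*-1,'yaw edge',np.arctan2(g[1],g[0]))
Y=-.417;O=np.array([583.6,-265,0])
R=np.array([[np.cos(Y),np.sin(Y)],[-np.sin(Y),np.cos(Y)]])
loc=lambda p:(R@(p-O)[:2]).round(1)
for q in (p0,p1,p2,c(505,392,23),c(590,396,23),c(275,322,23),c(290,283,23),c(497,385,23)):print(loc(q))
print('tray in hand:')
for uv,z in(((624,218),1),((305,216),-7),((525,540),1)):
    if uv[0]==525: uv=(520+uv[0]/5,110+uv[1]/5)
    print(atz(W,uv,117.5-22+8+3 if z==1 else 98.5)) 
E
```

```text
[ 527.14987447 -161.53308451    5.        ] [ 503.67838369 -212.86106333    5.        ] [ 575.06001722 -183.62672474    5.        ] yaw from front 0.42889520671550146 yaw edge -0.4320853826605574
[-93.5  71.7]
[-94.2  15.3]
[-40.8  70.9]
[-59.1  36.2]
[-48.   35.7]
[-91.   45.7]
[-90.2  50.7]
[-60.4  37.2]
tray in hand:
[ 484.23473212 -182.48413025  106.5       ]
[ 354.16445693 -125.70447261   98.5       ]
[ 484.62623554 -182.6585158   106.5       ]
```

```bash
python3 - <<'E'
from h import *
import pickle
W=pickle.load(open('wrist7.pkl','rb'))
c=lambda x,y,z:atz(W,(520+x/5,110+y/5),z)
for Y in(-.417,-.430):
    O=np.array([583.6,-265,0])
    R=np.array([[np.cos(Y),np.sin(Y)],[-np.sin(Y),np.cos(Y)]])
    loc=lambda p:(R@(p-O)[:2]).round(1)
    print([loc(q).tolist() for q in (c(207,117,5),c(505,392,23),c(590,396,23),c(280,302,23),c(525,545,106),c(10,545,106),atz(W,(305,217),98))])
    tcp=np.array([349.5,-162.5,0]);print('tcp',loc(tcp))
E
```

```text
[[-93.5, 71.7], [-59.1, 36.2], [-48.0, 35.7], [-90.9, 48.3], [-123.3, 34.6], [-168.3, 34.7], [-266.2, 33.8]]
tcp [-255.6   -1.1]
[[-94.4, 70.5], [-59.6, 35.5], [-48.5, 35.0], [-91.5, 47.1], [-123.7, 33.0], [-168.7, 32.5], [-266.6, 30.4]]
tcp [-255.5   -4.4]
```

```bash
python3 -m inch '[{"gripper":0.0,"tx":0,"ty":0,"tz":0.01,"spin":0.4},{"gripper":0.0,"tx":0,"ty":0,"tz":0.02,"spin":0},{"gripper":0.0,"tx":0,"ty":0,"tz":0.02,"spin":0},{"gripper":0.0,"tx":0,"ty":0,"tz":0.02,"spin":0},{"gripper":0.0,"tx":0,"ty":0,"tz":0.011,"spin":0},{"gripper":0.0,"tx":0,"ty":0,"tz":0.006,"spin":0},{"gripper":0.0,"tx":0,"ty":0,"tz":0,"spin":0},{"gripper":0.0,"tx":0,"ty":0,"tz":0,"spin":0}]'
python3 - <<'E'
from h import *
import pickle
for c in('wrist',):
    f=grab_frame(c);save(f,c+'8');pickle.dump(f,open(c+'8.pkl','wb'))
s=sense();print(s['eef_pos'],s['tcp_rot'],s['contact_force'],s['opening'],s['wrist_torque'])
E
```

```text
clock: 10.3
eef_pos: [349.2, -162.4, 29.5]
tcp_rot: [3.141, 0.0, 1.148]
contact_force: [-0.1, -0.6, -2.4]
opening: 0.1
[ 349.42470325 -162.47201667   29.73006897] [3.14056014e+00 1.24787056e-05 1.14769606e+00] [-0.28219024  0.65752012 -2.50948541] 0.10070244308465912 [ 0.1141248   0.14639272 -0.05284189]
```

View pics/wrist8.png

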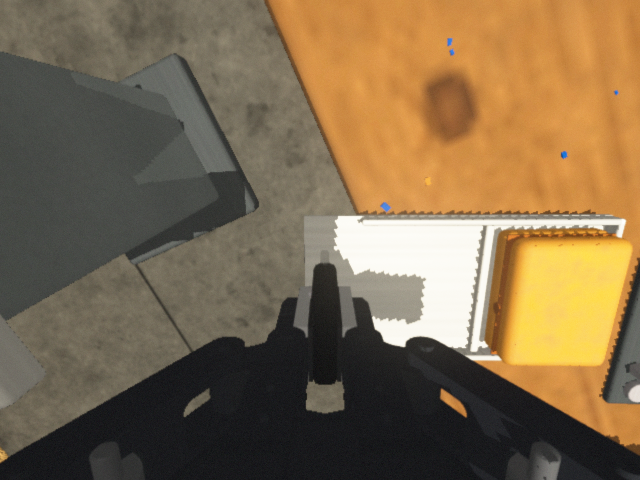

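```bash
python3 - <<'E'
from h import *
import pickle
W=pickle.load(open('wrist8.pkl','rb'))
a=atz(W,(605,402),5);b=atz(W,(639,260),5);e=b-a
print(a,b,'yaw',-np.arctan2(e[0],e[1]))
for Y in(-.417,-.423):
    O=np.array([583.6,-265,0])
    R=np.array([[np.cos(Y),np.sin(Y)],[-np.sin(Y),np.cos(Y)]])
    print((R@(a-O)[:2]),(R@(b-O)[:2]),(R@(atz(W,(624,219),18.5)-O)[:2]),R@(np.array([349.4,-162.5])-O[:2]))
for q in [(135,37),(135,-37),(-10,37),(-10,-37)]:
    c,s=np.cos(-.423),np.sin(-.423);print(proj(W,(349.4+c*q[0]-s*q[1],-162.5+s*q[0]+c*q[1],18.5 if q[0]>0 else 10.5)))
a=cv2.imread('pics/wrist8.png');cv2.imwrite('pics/w8c.png',cv2.resize(a[200:420,500:640],None,fx=2.7,fy=2.7,interpolation=2)[:600]) 
E
```

```text
[ 463.96986868 -296.33035971    5.        ] [ 497.3906799 -216.9407826    5.       ] yaw -0.3984541914187967
[-96.68939729 -77.09812068] [-98.28679386   9.02448901] [-122.20121506   33.49334519] [-255.64544351   -1.13895167]
[-96.22507093 -77.67686582] [-98.33917132   8.43460935] [-122.39997431   32.75953942] [-255.63400824   -2.67279463]
[628.97713529 215.55167328]
[592.85011355 358.58973196]
[305.08535092 212.73372498]
[307.46742757 348.26140027]
```

View pics/w8c.png

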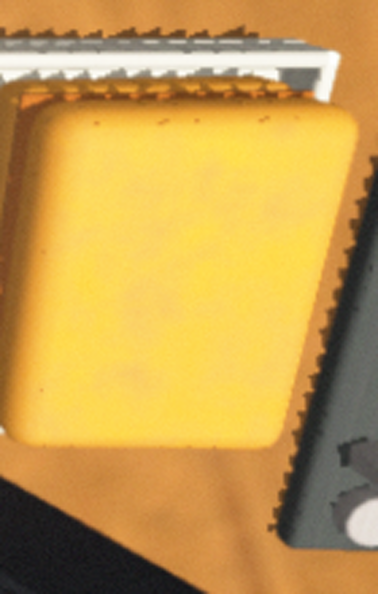

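```bash
python3 -m inch '[{"gripper":0.0,"tx":0,"ty":0.008,"tz":0,"spin":0},{"gripper":0.0,"tx":0,"ty":0.01,"tz":0,"spin":0},{"gripper":0.0,"tx":0,"ty":0.01,"tz":0,"spin":0},{"gripper":0.0,"tx":0,"ty":0.01,"tz":0,"spin":0},{"gripper":0.0,"tx":0,"ty":0.01,"tz":0,"spin":0},{"gripper":0.0,"tx":0,"ty":0.01,"tz":0,"spin":0},{"gripper":0.0,"tx":0,"ty":0.006,"tz":0,"spin":0},{"gripper":0.0,"tx":0,"ty":0,"tz":0,"spin":0}]'
python3 - <<'E'
from h import *
import pickle
for c in('wrist',):
    f=grab_frame(c);save(f,c+'9');pickle.dump(f,open(c+'9.pkl','wb'))
s=sense();print(s['eef_pos'],s['tcp_rot'],s['contact_force'],s['opening'],s['wrist_torque'])
E
```

```text
clock: 11.15
eef_pos: [408.3, -189.0, 29.3]
tcp_rot: [3.141, 0.0, 1.148]
contact_force: [-0.3, -0.2, -2.0]
opening: 0.095
[ 407.4214411  -188.57196192   29.14181656] [-3.14126890e+00 -1.22885951e-05  1.14771922e+00] [-0.67294075  0.28920009 -2.31077372] 0.10098179774117766 [0.13688905 0.15509866 0.00382348]
```

View pics/wrist9.png

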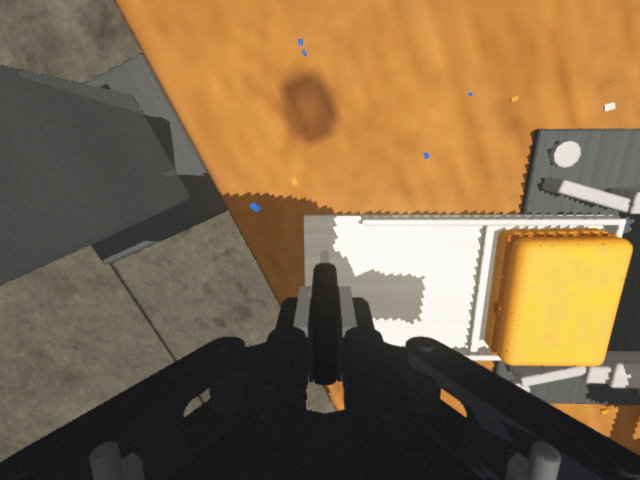

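```bash
python3 - <<'E'
import cv2
a=cv2.imread('pics/wrist9.png')
cv2.imwrite('pics/w9a.png',cv2.resize(a[170:240,540:640],None,fx=7,fy=7,interpolation=2))
cv2.imwrite('pics/w9b.png',cv2.resize(a[330:410,480:640],None,fx=5,fy=5,interpolation=2))
E
```

```text
(no output)
```

View pics/w9a.png

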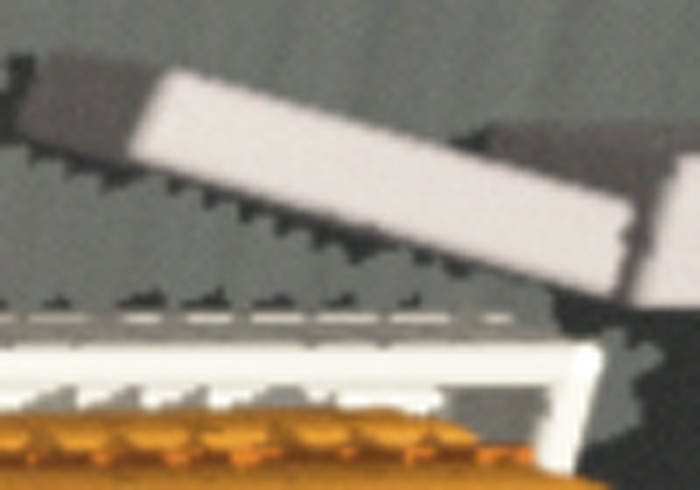

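View pics/w9b.png

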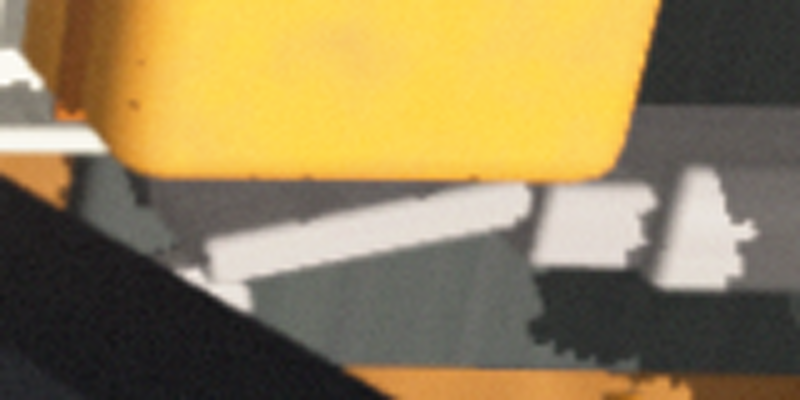

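```bash
python3 - <<'E'
from h import *
import pickle
W=pickle.load(open('wrist9.pkl','rb'))
for Y in(-.417,-.423):
    O=np.array([583.6,-265,0])
    R=np.array([[np.cos(Y),np.sin(Y)],[-np.sin(Y),np.cos(Y)]])
    for n,uv,z in(('wallL',(629,213),23),('wallR',(586,367),23),('wallR2',(610,366.5),23),('trayL',(625.7,219),18),('trayL2',(545,219),18),('trayR',(490,360.4),18)):
        print(n,(R@(atz(W,uv,z)-O)[:2]).round(1))
    print(R@(np.array([408,-188.8])-O[:2]))
E
```

```text
wallL [-60.   36.9]
wallR [-62.5 -40.8]
wallR2 [-51.1 -40.5]
trayL [-56.4  33. ]
trayL2 [-91.8  33.4]
trayR [-107.1  -40.8]
[-191.41497916   -1.45112076]
wallL [-60.2  36.5]
wallR [-62.3 -41.2]
wallR2 [-50.8 -40.8]
trayL [-56.6  32.7]
trayL2 [-92.   32.8]
trayR [-106.9  -41.4]
[-191.40282703   -2.59957762]
```

```bash
python3 -m inch '[{"gripper":0.0,"tx":0.0013,"ty":0,"tz":0,"spin":0},{"gripper":0.0,"tx":0,"ty":0.005,"tz":0,"spin":0},{"gripper":0.0,"tx":0,"ty":0.006,"tz":0,"spin":0},{"gripper":0.0,"tx":0,"ty":0.006,"tz":0,"spin":0},{"gripper":0.0,"tx":0,"ty":0.006,"tz":0,"spin":0},{"gripper":0.0,"tx":0,"ty":0.005,"tz":0,"spin":0},{"gripper":0.0,"tx":0,"ty":0,"tz":0,"spin":0},{"gripper":0.0,"tx":0,"ty":0,"tz":0,"spin":0}]'
python3 - <<'E'
from h import *
import pickle
for c in('wrist',):
    f=grab_frame(c);save(f,c+'10');pickle.dump(f,open(c+'10.pkl','wb'))
s=sense();print(s['eef_pos'],s['tcp_rot'],s['contact_force'],s['opening'],s['wrist_torque'])
E
```

```text
clock: 12.0
eef_pos: [433.2, -198.8, 29.1]
tcp_rot: [-3.141, -0.0, 1.148]
contact_force: [0.0, -0.3, -3.2]
opening: 0.103
[ 433.04864757 -198.70895003   29.14486938] [-3.14095950e+00 -2.25306544e-06  1.14770061e+00] [-0.34604476  0.06415323 -3.50383231] 0.1038566922730878 [0.09568469 0.2053064  0.02690933]
```

View pics/wrist10.png

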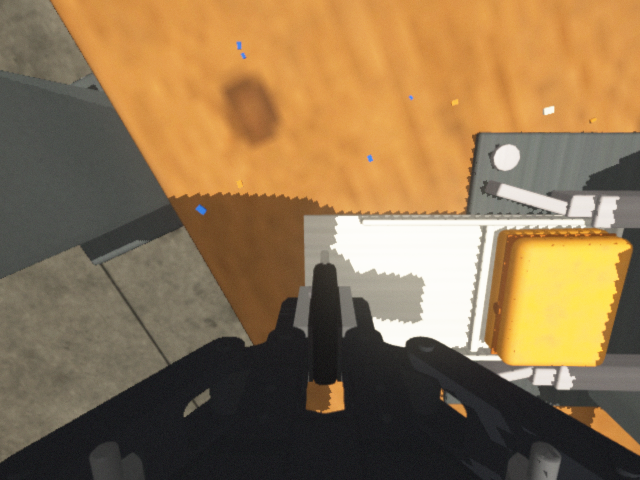

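```bash
python3 -m inch '[{"gripper":0.0,"tx":0,"ty":0.005,"tz":0,"spin":0},{"gripper":0.0,"tx":0,"ty":0.006,"tz":0,"spin":0},{"gripper":0.0,"tx":0,"ty":0.006,"tz":0,"spin":0},{"gripper":0.0,"tx":0,"ty":0.005,"tz":0.0005,"spin":0},{"gripper":0.0,"tx":0,"ty":0.004,"tz":0.0005,"spin":0},{"gripper":0.0,"tx":0,"ty":0.004,"tz":0,"spin":0},{"gripper":0.0,"tx":0,"ty":0,"tz":0,"spin":0},{"gripper":0.0,"tx":0,"ty":0,"tz":0,"spin":0}]'
python3 -m inch '[{"gripper":0.0,"tx":0,"ty":0.004,"tz":0,"spin":0},{"gripper":0.0,"tx":0,"ty":0.004,"tz":0,"spin":0},{"gripper":0.0,"tx":0,"ty":0.004,"tz":0,"spin":0},{"gripper":0.0,"tx":0,"ty":0.004,"tz":0.0,"spin":0},{"gripper":0.0,"tx":0,"ty":0.004,"tz":0.0,"spin":0},{"gripper":0.0,"tx":0,"ty":0.003,"tz":0,"spin":0},{"gripper":0.0,"tx":0,"ty":0,"tz":0,"spin":0},{"gripper":0.0,"tx":0,"ty":0,"tz":0,"spin":0}]'
python3 - <<'E'
from h import *
import pickle
for c in('wrist','side','scene'):
    f=grab_frame(c);save(f,c+'11');pickle.dump(f,open(c+'11.pkl','wb'))
s=sense();print(s['eef_pos'],s['tcp_rot'],s['contact_force'],s['opening'],s['wrist_torque'])
E
```

```text
clock: 12.85
eef_pos: [460.6, -211.1, 28.2]
tcp_rot: [-3.141, -0.0, 1.148]
contact_force: [-0.2, -0.2, -3.1]
opening: 0.099
clock: 13.65
eef_pos: [481.6, -220.6, 28.2]
tcp_rot: [-3.141, -0.0, 1.148]
contact_force: [-0.2, 0.8, -2.0]
opening: 0.101
[ 481.50061655 -220.51776088   28.25483979] [-3.14131450e+00  1.85780902e-05  1.14773742e+00] [ 0.94271667 -0.14206849 -3.70896065] 0.10174089584649401 [ 0.05897216  0.18871861 -0.00593702]
```

View pics/wrist11.png

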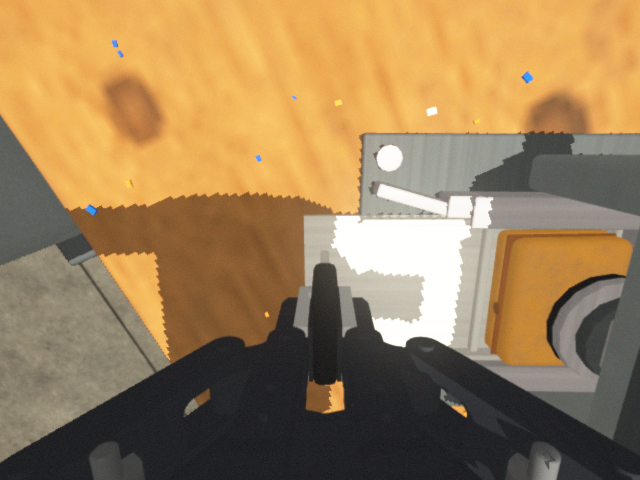

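```bash
python3 -m inch '[{"gripper":0.0,"tx":0,"ty":0.0015,"tz":0,"spin":0},{"gripper":0.0,"tx":0,"ty":0.0015,"tz":0,"spin":0},{"gripper":0.0,"tx":0,"ty":0.001,"tz":0,"spin":0},{"gripper":0.0,"tx":0,"ty":0.001,"tz":0.0,"spin":0},{"gripper":0.0,"tx":0,"ty":0,"tz":0.0,"spin":0},{"gripper":0.0,"tx":0,"ty":0,"tz":0,"spin":0},{"gripper":0.0,"tx":0,"ty":0,"tz":0,"spin":0},{"gripper":0.0,"tx":0,"ty":0,"tz":0,"spin":0}]'
python3 -c "
from rig import *
print(sense()['contact_force'])"
```

```text
clock: 14.6
eef_pos: [486.2, -222.7, 28.3]
tcp_rot: [-3.141, 0.0, 1.148]
contact_force: [0.3, -0.8, -2.4]
opening: 0.097
[ 0.31917332 -0.76165737 -2.44067803]
```

```bash
python3 -m inch '[{"gripper":0.0,"tx":0,"ty":0.001,"tz":0,"spin":0},{"gripper":0.0,"tx":0,"ty":0.001,"tz":0,"spin":0},{"gripper":0.0,"tx":0,"ty":0,"tz":0,"spin":0},{"gripper":0.0,"tx":0,"ty":0,"tz":0.0,"spin":0},{"gripper":0.0,"tx":0,"ty":0,"tz":0.0,"spin":0},{"gripper":0.0,"tx":0,"ty":0,"tz":0,"spin":0},{"gripper":0.0,"tx":0,"ty":0,"tz":0,"spin":0},{"gripper":0.0,"tx":0,"ty":0,"tz":0,"spin":0}]'
```

```text
clock: 15.4
eef_pos: [488.1, -223.5, 28.3]
tcp_rot: [-3.142, -0.0, 1.148]
contact_force: [0.6, -0.3, -3.1]
opening: 0.1
```

```bash
python3 -m inch '[{"gripper":0.0,"tx":0,"ty":0.001,"tz":0,"spin":0},{"gripper":0.0,"tx":0,"ty":0.001,"tz":0,"spin":0},{"gripper":0.0,"tx":0,"ty":0,"tz":0,"spin":0},{"gripper":0.0,"tx":0,"ty":0,"tz":0.0,"spin":0},{"gripper":0.0,"tx":0,"ty":0,"tz":0.0,"spin":0},{"gripper":0.0,"tx":0,"ty":0,"tz":0,"spin":0},{"gripper":0.0,"tx":0,"ty":0,"tz":0,"spin":0},{"gripper":0.0,"tx":0,"ty":0,"tz":0,"spin":0}]'
```

```text
clock: 16.2
eef_pos: [489.3, -224.0, 28.1]
tcp_rot: [-3.14, -0.0, 1.148]
contact_force: [-4.5, 3.5, -0.3]
opening: 0.1
```

```bash
python3 - <<'E'
from h import *
a=grab_frame('wrist');save(a,'w12')
E
```

```text
(no output)
```

View pics/w12.png

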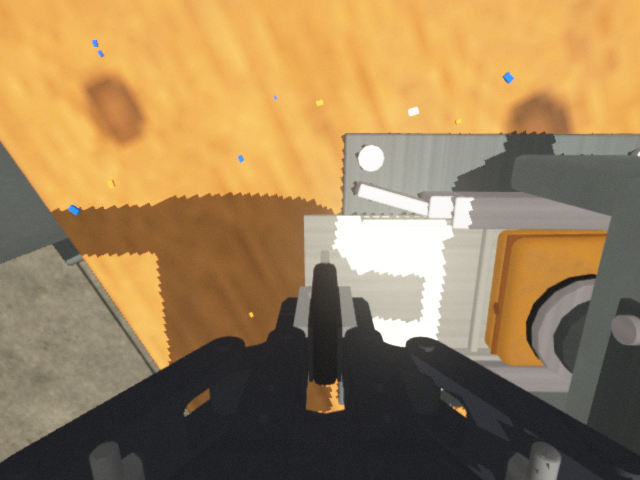

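```bash
python3 -m inch '[{"gripper":0.0,"tx":0,"ty":0,"tz":0.0005,"spin":0},{"gripper":0.0,"tx":0,"ty":0,"tz":0.0005,"spin":0},{"gripper":0.0,"tx":0,"ty":0,"tz":0.0005,"spin":0},{"gripper":0.0,"tx":0,"ty":0,"tz":0.0,"spin":0},{"gripper":0.0,"tx":0,"ty":0.001,"tz":0.0,"spin":0},{"gripper":0.0,"tx":0,"ty":0.0005,"tz":0,"spin":0},{"gripper":0.0,"tx":0,"ty":0,"tz":0,"spin":0},{"gripper":0.0,"tx":0,"ty":0,"tz":0,"spin":0}]'
```

```text
clock: 17.05
eef_pos: [489.2, -224.0, 27.3]
tcp_rot: [-3.137, -0.0, 1.148]
contact_force: [-11.9, 6.7, 15.4]
opening: 0.098
```

```bash
python3 -m inch '[{"gripper":0.04,"tx":0,"ty":0,"tz":0,"spin":0},{"gripper":0.04,"tx":0,"ty":0,"tz":0,"spin":0},{"gripper":0.04,"tx":0,"ty":0,"tz":0,"spin":0},{"gripper":0.04,"tx":0,"ty":0,"tz":0.0,"spin":0},{"gripper":0.04,"tx":0,"ty":0,"tz":-0.005,"spin":0},{"gripper":0.04,"tx":0,"ty":0,"tz":-0.01,"spin":0},{"gripper":0.04,"tx":0,"ty":0,"tz":-0.015,"spin":0},{"gripper":0.04,"tx":0,"ty":0,"tz":-0.02,"spin":0}]'
python3 - <<'E'
from h import *
a=grab_frame('wrist');save(a,'w13')
import pickle;pickle.dump(a,open('w13.pkl','wb'))
s=sense();print(s['eef_pos'],s['contact_force'],s['opening'])
E
```

```text
clock: 17.85
eef_pos: [491.0, -224.8, 77.5]
tcp_rot: [-3.141, -0.0, 1.148]
contact_force: [0.5, -0.3, 0.0]
opening: 0.467
[ 492.88881508 -225.66176591   80.77618056] [ 1.22543366 -1.27297105  2.54792198] 0.47041306450755804
```

View pics/w13.png

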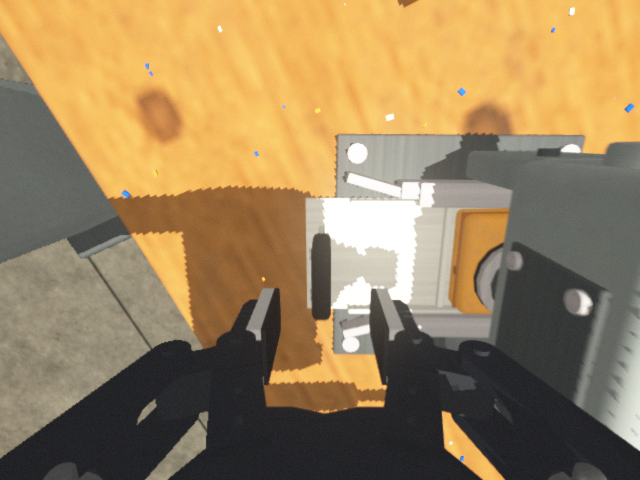

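```bash
python3 - <<'E'
from h import *
import pickle
W=pickle.load(open('w13.pkl','rb'))
Y=-.423;O=np.array([585,-267.,0])
R=np.array([[np.cos(Y),np.sin(Y)],[-np.sin(Y),np.cos(Y)]])
L=lambda uv,z:(R@(atz(W,uv,z)-O)[:2]).round(1)
print('tray rear',L((307,199),8),L((309,305),8),'plate',L((338,135),5),L((334,353),5),L((584,135),5),'grip top',L((321,234),57),L((321,318),57), 'pad?')
E
```

```text
tray rear [-114.5   34.7] [-114.3  -37.4] plate [-95.7  72.3] [-97.1 -76.7] [48.1 71.4] grip top [-105.4   25.9] [-105.6  -19.9] pad?
```

```bash
python3 -m inch '[{"gripper":0.04,"tx":0,"ty":0,"tz":-0.02,"spin":0},{"gripper":0.02,"tx":0,"ty":0,"tz":-0.03,"spin":0},{"gripper":0,"tx":0,"ty":0,"tz":-0.03,"spin":0},{"gripper":0,"tx":0,"ty":0,"tz":-0.03,"spin":0},{"gripper":0,"tx":0,"ty":0,"tz":-0.03,"spin":0},{"gripper":0,"tx":0,"ty":0,"tz":-0.025,"spin":0},{"gripper":0,"tx":0,"ty":0,"tz":-0.01,"spin":0},{"gripper":0,"tx":0,"ty":0,"tz":0,"spin":0}]' 40
python3 - <<'E'
from h import *
import pickle
for c in('wrist','side'):
    a=grab_frame(c);save(a,c+'14')
    pickle.dump(a,open(c+'14.pkl','wb'))
s=sense();print(s['eef_pos'],s['contact_force'],s['opening'])
E
```

```text
clock: 18.7
eef_pos: [492.0, -225.3, 253.3]
tcp_rot: [3.139, 0.0, 1.148]
contact_force: [-0.5, -0.3, 0.9]
opening: -0.003
[ 490.78471558 -224.71214376  250.88538085] [-0.34117965  0.80779458 -0.61108241] 0.0020118362099009607
```

View pics/wrist14.png

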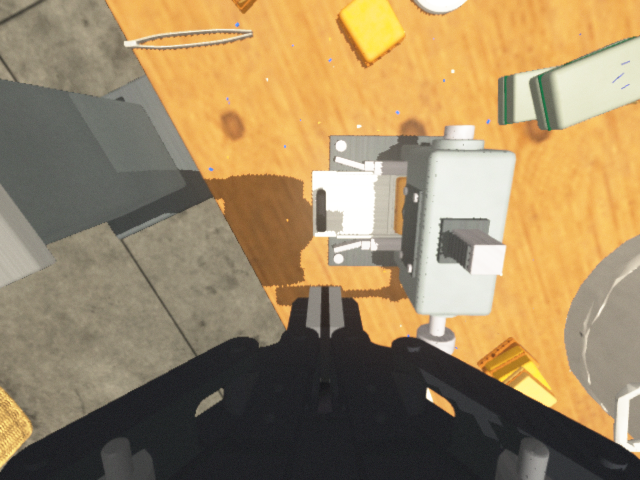

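View pics/side14.png

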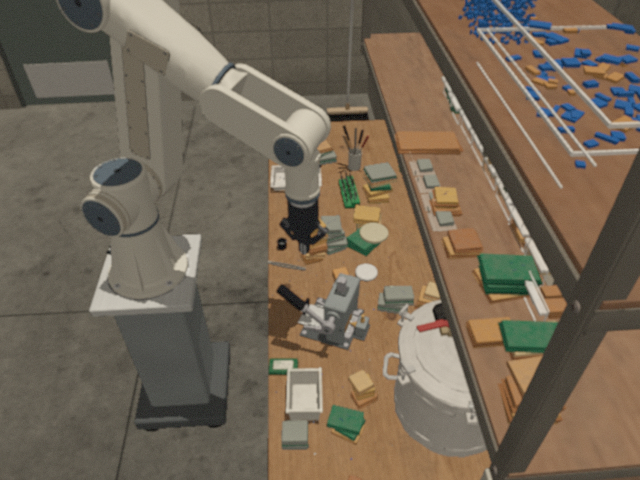

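```bash
python3 -m inch '[{"gripper":0,"tx":-0.01,"ty":0,"tz":0,"spin":0},{"gripper":0,"tx":-0.02,"ty":0,"tz":0,"spin":0},{"gripper":0,"tx":-0.02,"ty":0,"tz":0,"spin":0},{"gripper":0,"tx":-0.02,"ty":-0.002,"tz":0,"spin":0},{"gripper":0,"tx":-0.02,"ty":-0.002,"tz":0,"spin":0},{"gripper":0,"tx":-0.014,"ty":-0.001,"tz":0,"spin":0},{"gripper":0,"tx":0,"ty":0,"tz":0,"spin":0},{"gripper":0,"tx":0,"ty":0,"tz":0,"spin":0}]' 40
python3 - <<'E'
from h import *
import pickle
for c in('wrist','side','scene'):
    a=grab_frame(c);save(a,c+'15')
    pickle.dump(a,open(c+'15.pkl','wb'))
a=cv2.imread('pics/scene15.png');b=cv2.imread('pics/side15.png')
cv2.imwrite('pics/s15c.png',cv2.resize(a[120:260,270:420],None,fx=4,fy=4,interpolation=2))
cv2.imwrite('pics/d15c.png',cv2.resize(b[220:370,220:390],None,fx=4,fy=4,interpolation=2))
s=sense();print(s['eef_pos'],s['contact_force'],s['opening'])
E
```

```text
clock: 19.6
eef_pos: [443.8, -317.6, 251.2]
tcp_rot: [-3.141, -0.0, 1.147]
contact_force: [0.3, 0.5, 0.7]
opening: -0.0
[ 444.31750712 -317.08499738  251.59518483] [-0.37079499 -0.31358395  0.35907494] -0.002453463591269302
```

View pics/wrist15.png

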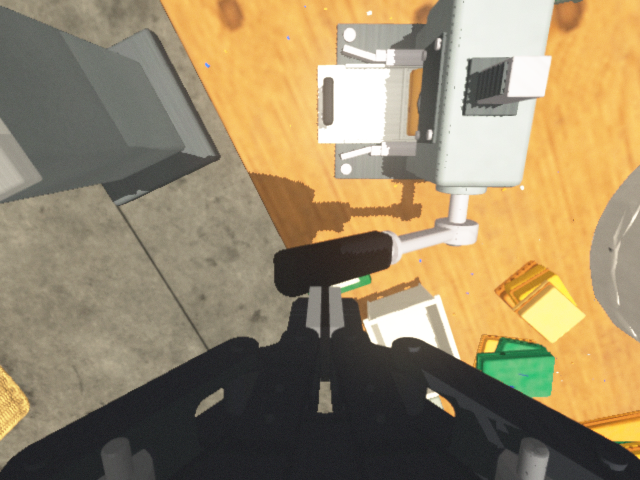

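View pics/d15c.png

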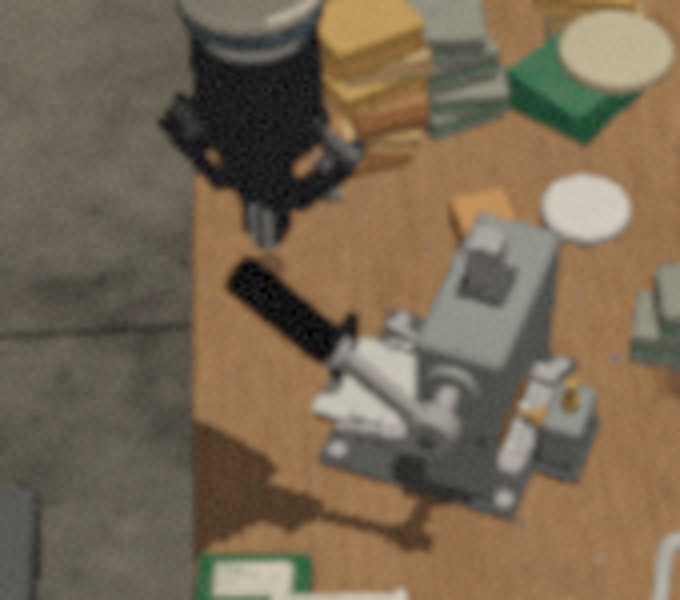

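View pics/s15c.png

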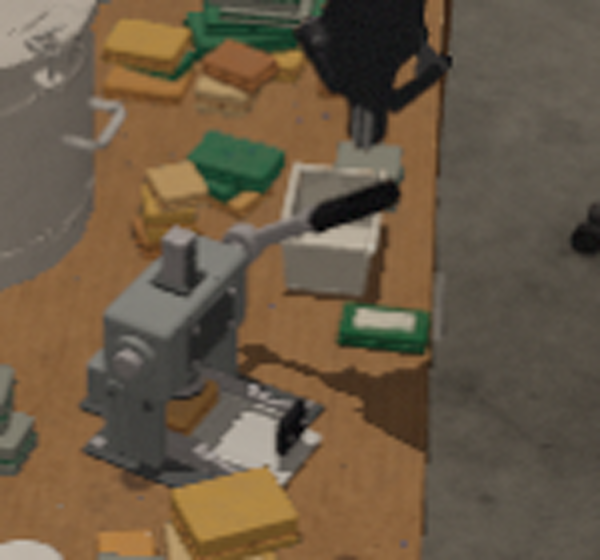

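```bash
python3 - <<'E'
from h import *
import pickle
W=pickle.load(open('wrist15.pkl','rb'))
Y=-.423;O=np.array([585,-267.,0])
R=np.array([[np.cos(Y),np.sin(Y)],[-np.sin(Y),np.cos(Y)]])
L=lambda uv,z:(R@(atz(W,uv,z)-O)[:2]).round(1)
print(L((275,255),224),L((284,296),224),L((388,233),174),L((393,258),174),'arm joint',L((462,232),115), 'tcp',R@(np.array([444,-317.3])-O[:2]))
w=lambda l:proj(W,np.r_[R.T@np.array(l[:2])+O[:2],l[2]]).round(0)
for l in((-127.5,-91,224),(-127.5,-117,224),(-60.5,-91,174),(-60.5,-117,174),(-94,-104,199)):print(l,w(l))
E
```

```text
[-134.3  -91.2] [-130.4 -114.4] [-67.  -93.2] [ -62.8 -110.6] arm joint [   5.1 -108.7] tcp [-107.92443541 -103.74683726]
(-127.5, -91, 224) [288. 255.]
(-127.5, -117, 224) [290. 300.]
(-60.5, -91, 174) [398. 230.]
(-60.5, -117, 174) [396. 267.]
(-94, -104, 199) [349. 262.]
```

```bash
python3 -m inch '[{"gripper":0,"tx":0.001,"ty":0,"tz":0.01,"spin":0},{"gripper":0,"tx":0,"ty":-0.001,"tz":0.012,"spin":0},{"gripper":0,"tx":0,"ty":-0.001,"tz":0.01,"spin":0},{"gripper":0,"tx":0,"ty":-0.001,"tz":0.008,"spin":0},{"gripper":0,"tx":0,"ty":-0.002,"tz":0.008,"spin":0},{"gripper":0,"tx":0,"ty":-0.002,"tz":0.008,"spin":0},{"gripper":0,"tx":0,"ty":-0.002,"tz":0.008,"spin":0},{"gripper":0,"tx":0,"ty":-0.001,"tz":0.004,"spin":0}]' 40
python3 - <<'E'
from h import *
import pickle
for c in('wrist','side','scene'):
    a=grab_frame(c);save(a,c+'16')
a=cv2.imread('pics/scene16.png');b=cv2.imread('pics/side16.png')
d=np.hstack([cv2.resize(a[140:270,270:400],None,fx=3,fy=3,interpolation=2),cv2.resize(b[230:360,240:370],None,fx=3,fy=3,interpolation=2)]);cv2.imwrite('pics/c16.png',d)
s=sense();print(s['eef_pos'],s['contact_force'],s['opening'])
E
```

```text
clock: 20.55
eef_pos: [434.8, -312.5, 183.1]
tcp_rot: [-3.141, -0.0, 1.148]
contact_force: [-0.5, 1.0, 4.4]
opening: 0.002
[ 435.24296115 -312.69596629  183.72981458] [-1.04305377 -0.02169336  3.64352896] 0.001439267101969232
```

View pics/c16.png

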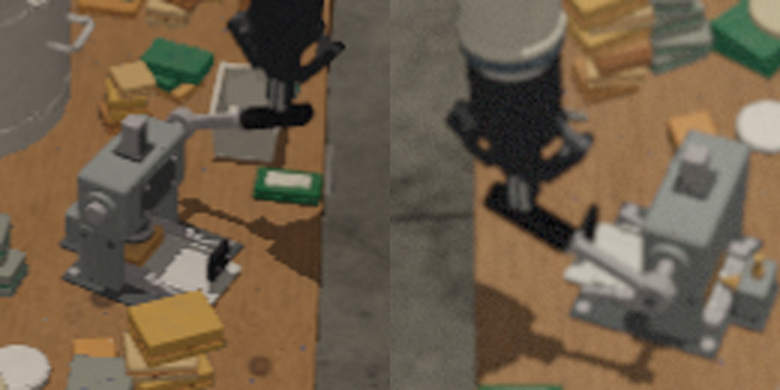

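View pics/wrist16.png

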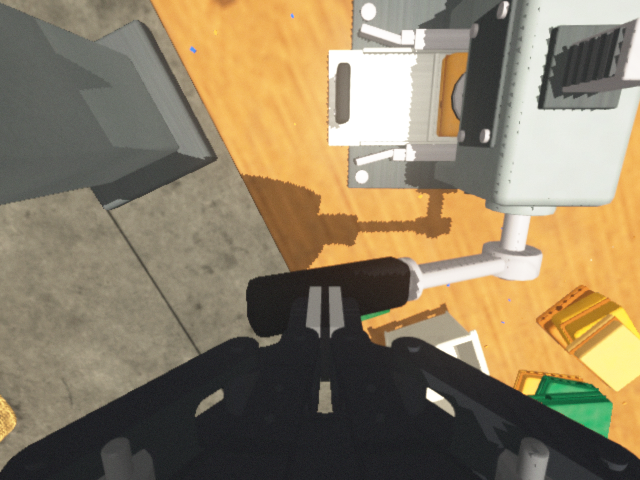

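```bash
python3 -m inch '[{"gripper":0,"tx":0,"ty":-0.001,"tz":0.008,"spin":0},{"gripper":0,"tx":0,"ty":-0.001,"tz":0.01,"spin":0},{"gripper":0,"tx":0,"ty":-0.001,"tz":0.01,"spin":0},{"gripper":0,"tx":0,"ty":-0.001,"tz":0.01,"spin":0},{"gripper":0,"tx":0,"ty":-0.001,"tz":0.008,"spin":0},{"gripper":0,"tx":0,"ty":-0.001,"tz":0.005,"spin":0},{"gripper":0,"tx":0,"ty":0,"tz":0.002,"spin":0},{"gripper":0,"tx":0,"ty":0,"tz":0,"spin":0}]' 40
python3 - <<'E'
from h import *
import pickle
for c in('wrist','side','scene'):
    a=grab_frame(c);save(a,c+'17');pickle.dump(a,open(c+'17.pkl','wb'))
a=cv2.imread('pics/scene17.png');b=cv2.imread('pics/side17.png')
d=np.hstack([cv2.resize(a[140:270,270:400],None,fx=3,fy=3,interpolation=2),cv2.resize(b[230:360,240:370],None,fx=3,fy=3,interpolation=2)]);cv2.imwrite('pics/c17.png',d)
s=sense();print(s['eef_pos'],s['contact_force'],s['opening'],s['clock'])
E
```

```text
clock: 21.5
eef_pos: [429.2, -310.0, 131.1]
tcp_rot: [-3.14, 0.0, 1.148]
contact_force: [-5.0, 2.0, 11.0]
opening: 0.005
[ 429.28359244 -310.08914358  131.40346186] [-5.46158675  1.70296339 10.65932618] -0.0010081016027066027 21.65
```

View pics/c17.png

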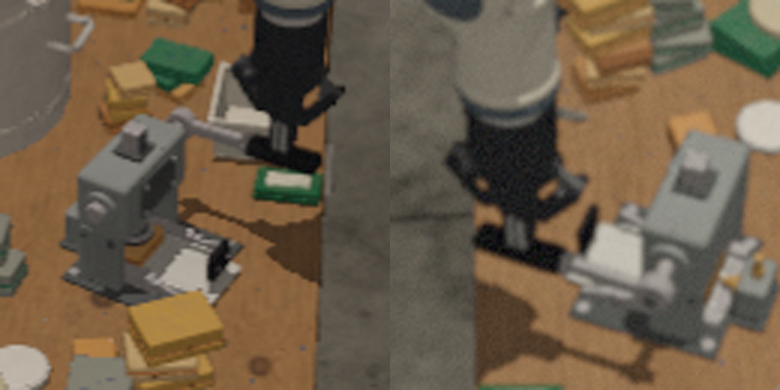

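View pics/wrist17.png

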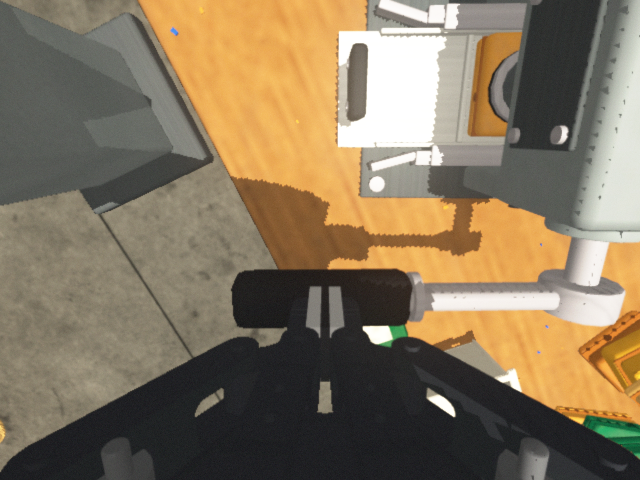

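```bash
python3 -m inch '[{"gripper":0,"tx":0,"ty":0,"tz":0.002,"spin":0},{"gripper":0,"tx":0,"ty":0,"tz":0.002,"spin":0},{"gripper":0,"tx":0,"ty":0,"tz":0.002,"spin":0},{"gripper":0,"tx":0,"ty":0,"tz":0,"spin":0},{"gripper":0,"tx":0,"ty":0,"tz":0,"spin":0},{"gripper":0,"tx":0,"ty":0,"tz":0,"spin":0},{"gripper":0,"tx":0,"ty":0,"tz":0,"spin":0},{"gripper":0,"tx":0,"ty":0,"tz":0,"spin":0}]' 40
python3 - <<'E'
from h import *
import pickle
for c in('side','scene','wrist'):
    a=grab_frame(c);save(a,c+'18');pickle.dump(a,open(c+'18.pkl','wb'))
s=sense();print(s['eef_pos'],s['contact_force'],s['opening'],s['clock'])
a=cv2.imread('pics/scene18.png');b=cv2.imread('pics/side18.png')
cv2.imwrite('pics/c18s.png',cv2.resize(a[165:215,310:390],None,fx=9,fy=9,interpolation=2));cv2.imwrite('pics/c18d.png',cv2.resize(b[295:345,260:345],None,fx=9,fy=9,interpolation=2))
E
```

```text
clock: 22.45
eef_pos: [428.8, -309.8, 125.3]
tcp_rot: [-3.139, -0.0, 1.148]
contact_force: [-6.8, 1.8, 11.1]
opening: 0.001
[ 428.80469882 -309.83242711  125.34202787] [-7.0738118   2.50263409 12.13280244] 0.0005293611583539123 22.6
```

View pics/c18d.png

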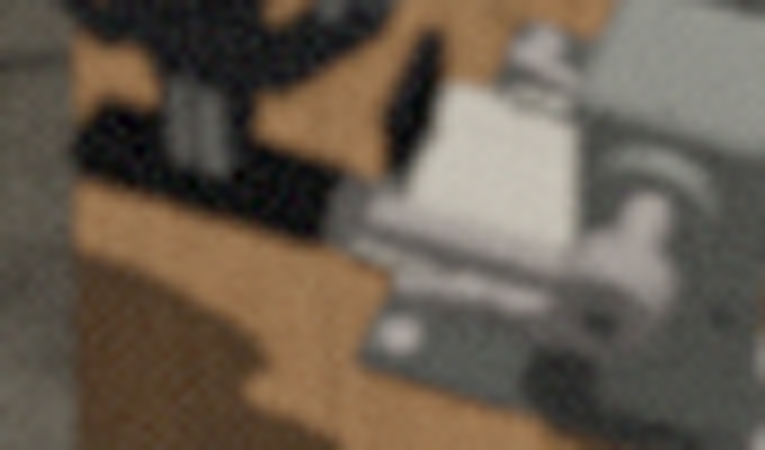

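View pics/c18s.png

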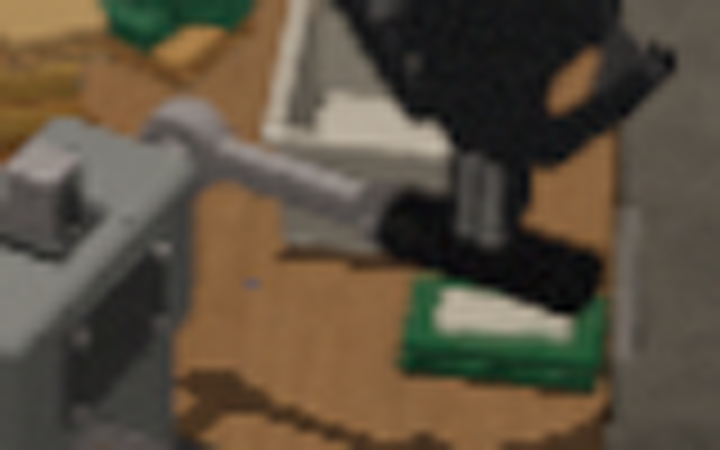

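View pics/wrist18.png

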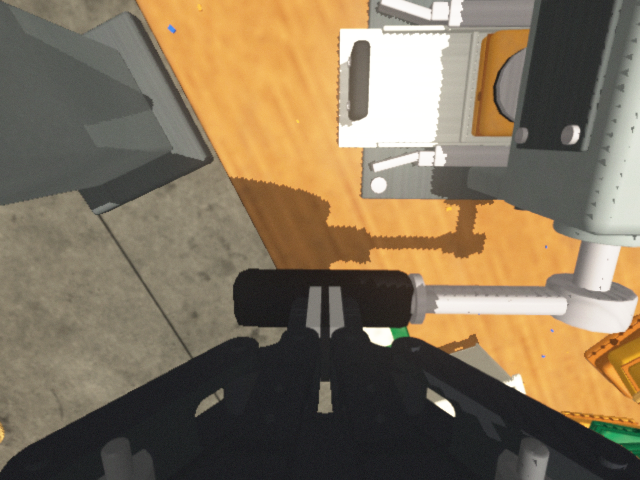

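```bash
python3 - <<'E'
from h import *
import pickle
Y=-.423;O=np.array([585,-267.,0]);c,s=np.cos(Y),np.sin(Y)
Wd=lambda l:np.array([O[0]+c*l[0]-s*l[1],O[1]+s*l[0]+c*l[1],l[2]])
for n,ox,oy,z in(('side',260,295,9),('scene',310,165,9)):
    F=pickle.load(open(n+'18.pkl','rb'))
    im=cv2.resize(F['pixels'][oy:oy+50,ox:ox+85],None,fx=9,fy=9,interpolation=2)[:,:,::-1].copy()
    for th,col in((.55,(255,0,0)),(.65,(0,255,0)),(.75,(0,0,255))):
        a=.65-th
        P=[(proj(F,Wd((-r*np.cos(a),-104,115+r*np.sin(a))))-[ox,oy])*9 for r in(0,84,167)]
        cv2.polylines(im,[np.round(P).astype(np.int32)],False,col,1)
    cv2.imwrite(f'pics/ov_{n}.png',im)
E
```

```text
(no output)
```

View pics/ov_side.png

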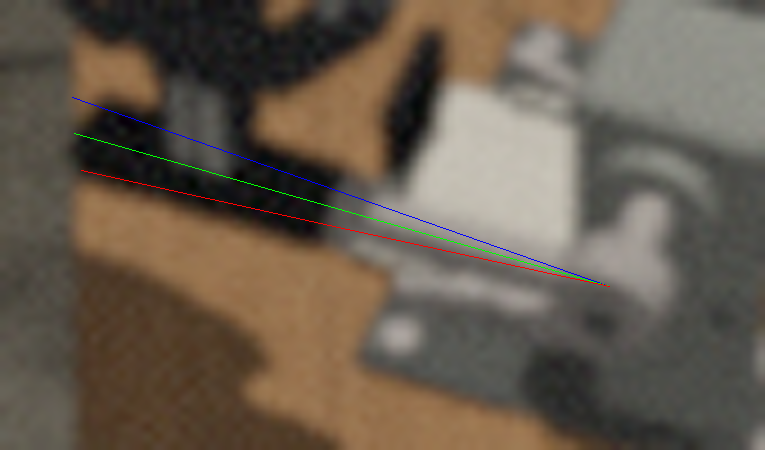

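View pics/ov_scene.png

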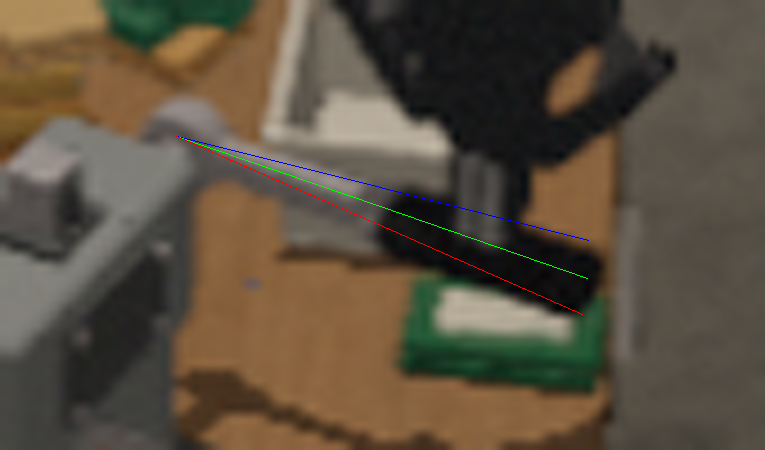

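```bash
H='z'; for i in 1 2 3 4 5; do python3 -m inch '[{"gripper":0,"tx":0,"ty":0,"tz":0,"spin":0},{"gripper":0,"tx":0,"ty":0,"tz":0,"spin":0},{"gripper":0,"tx":0,"ty":0,"tz":0,"spin":0},{"gripper":0,"tx":0,"ty":0,"tz":0,"spin":0},{"gripper":0,"tx":0,"ty":0,"tz":0,"spin":0},{"gripper":0,"tx":0,"ty":0,"tz":0,"spin":0},{"gripper":0,"tx":0,"ty":0,"tz":0,"spin":0},{"gripper":0,"tx":0,"ty":0,"tz":0,"spin":0}]' | tr '\n' ' '; echo; done
python3 - <<'E'
from h import *
for c in('side','scene','wrist'):
    a=grab_frame(c);save(a,c+'19')
E
```

```text
clock: 23.4 eef_pos: [428.8, -309.8, 125.3] tcp_rot: [-3.139, 0.0, 1.148] contact_force: [-7.1, 3.5, 12.3] opening: 0.006 
clock: 24.2 eef_pos: [428.8, -309.8, 125.3] tcp_rot: [-3.139, -0.0, 1.148] contact_force: [-7.1, 2.0, 12.2] opening: 0.001 
clock: 25.0 eef_pos: [428.8, -309.8, 125.3] tcp_rot: [-3.139, 0.0, 1.148] contact_force: [-7.2, 2.8, 11.7] opening: -0.004 
clock: 25.8 eef_pos: [428.8, -309.8, 125.3] tcp_rot: [-3.139, -0.0, 1.148] contact_force: [-7.4, 2.6, 11.3] opening: -0.002 
clock: 26.6 eef_pos: [428.8, -309.8, 125.3] tcp_rot: [-3.139, -0.0, 1.148] contact_force: [-6.3, 3.0, 12.7] opening: -0.003
```

View pics/scene19.png

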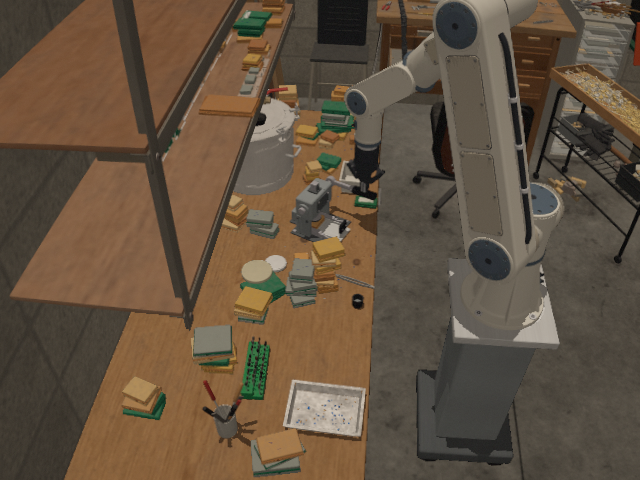

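Held level steadily for over 4 s. The scene view shows the tray in the press at (325,225), the lever down at (355,185) and the bystanders unmoved.

```bash
python3 -c "
from rig import *
print(sign_off())"
```

```text
the job is handed in; nothing more can be done
None
```

I slid the loaded tray under the press until it was home, let go of it, pressed the lever level, and handed the job in at about 27 s with the lever still held down.

- **Tray home:** the stop pushed back with about 14 N, and the tray was resting on the base plate. After release, the tray's rear edge measured 18 mm outside the plate edge, which is the value for fully home.
- **Lever level:** the fingertips stood at 125.3 mm with the lever level at 125 mm nominal, about 0.65 rad. They were steady for over 4 s at about 12 N down, the push expected at level with the mould in place. The lever overlays in the scene and side pictures agreed with level to within a few hundredths of a radian.
- **Other checks:**
  - A steady sideways force of about 7 N from friction on the lever grip remained at hand-in.
  - The bystanders looked untouched in the last scene picture.
  - I saw no forces near the limits.
  - The separate estimates of the press's pose differed by a few mm and about 0.03 rad, so I centred the tray in the slot from close wrist pictures instead.

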